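Load a flatted shaft into the arbor press

TASK

Turn the arbor press's slotted plate by its handle bar until the middle-sized slot, the one that just takes the flatted shaft, lines up with the open throat in the front of the base. Then take the flatted shaft from the wooden rack, turn its flats along that slot and slide it in from the slot's open front end, pulley resting on the plate, until it stands fully home at the inner end under the ram, and let go. Leave the round shaft in the rack and do not shove anything else about.

Things in the scene. Friction and masses are not known exactly. Their poses are not given: they have to be found in the camera images.
- arbor_press: grey bench arbor press, fixed; mm. Origin on the bench under the plate's pivot, x to its back, y to its left. Base 52 high, 120 wide, x -85 to 140 (feet 156 wide, from x -90, 13 high); throat 34 wide from the front (x -85) in to x -6. Head z 285 to 370, x -58 to 130, 58 wide; column behind x 74; lever on the right above z 270; ram and lever rise to z 470
- ram_nose (a point): lower end of the raised ram, a fixed square bar 20x20 mm that comes down out of the head; 235 mm above the bench on the ram's axis, 25 mm in front of the plate's pivot, 83 mm above the top of a shaft that stands home
- under_ram (a point): the shaft's home: the point on the plate's upper face (78 mm above the bench) straight below the ram, 25 mm in front of the pivot; x points to the press's back, y to its left. A flatted shaft pushed to the slot's inner end has its axis here within about 1 mm (sideways play 1.5 mm)
- anvil_plate (a joint): turn of the steel plate (144 mm across, top z=78, 26 thick) on its upright pivot, rad, anticlockwise from above positive, -0.6 to 2; stays as left; 0.25 N m turns it. Open radial slots 18 mm wide (fits the flats), 26 mm (120 deg anticlockwise of it), 11 mm (120 deg clockwise). At 0 the 18 mm slot points out of the throat, along the press's -x. Starts at 0.45 to 1.4
- bar_grip (a point): on the plate's handle bar, 120 mm from the pivot, 65 mm above the bench. The bar is a level dark rod 12 mm thick that sticks out radially from the rim, 77 to 156 mm from the pivot, 62 degrees clockwise (from above) of the 18 mm slot, with free air below. The point's axes turn with the plate and are parallel to the press's at joint 0
- flat_shaft: the flatted steel shaft, 124 mm long, 22 mm thick with two flats along its whole length (15 mm across the flats), with an aluminium belt pulley 44 mm across, 14 high, fixed on it; 0.18 to 0.35 kg. Stands upright in either hole of the rack. Origin on the axis at the pulley's underside; the shank hangs 50 mm below it, the stub to grip rises from z=14 to z=74 mm. The flats face the body's y and -y, so its x lies along the flats
- round_shaft: the same shaft and pulley but fully round, 22 mm thick, no flats; stands in the rack's other hole and must stay there. Origin as above
- shaft_rack: wooden block 194x66x54 mm, fixed, long side along its x; two 26 mm holes at x = -56 and +56 mm in which the shafts stand, pulleys resting on its top. Stands to the right or to the left of the press. Origin at the centre of its underside
- junction_box: loose pressed-steel box 103x103x47 mm, on the other side; leave alone. Origin at the centre of its underside
- side_cutters: loose side cutters lying flat, 157x58x14 mm, near the front of the bench on the right; leave alone. Origin at the centre of its underside
- screwdriver: loose screwdriver lying flat, 195x30x32 mm, near the front of the bench on the left; leave alone. Origin at the centre of its underside
- paint_scraper: loose paint scraper lying flat, 172x71x17 mm, near the front edge of the bench; leave alone. Origin at the centre of its underside
- paint_bottle: loose small paint bottle standing, 37 mm across, 112 mm high, to the left of the press; leave alone. Origin at the centre of its underside
- black_tape: loose roll of black tape lying flat, 62 mm across, 19 mm high, to the right in front of the press; leave alone. Origin at the centre of its underside
- gel_pen_cup: loose cup of pens, 63 mm across, 142 mm high with the pens, to the right of the press; leave alone. Origin at the centre of its underside
Mind the look-alikes: they are no part of the job. What is shaped like the flat_shaft but pink or purple is not meant.

How it is judged:
By the outcome, as a careful person would: the job done as asked, in the order asked, and still so for the second after the job is handed in, with the robot touching nothing.
It also fails if it takes over 58 s, if anything falls off the work surface, if the arm or the gripper's body presses on something with over 40 N, if the wrist force passes 120 N, or if a joint passes its speed limit or range.

ROBOT

A 6-joint arm with a two-finger parallel gripper is mounted at the origin on a cart in front of the work surface, level with it; the furniture and walls round the work are solid. World frame = base frame: x ahead of the robot, y to its left, z up, the work surface at z = 0. Lengths are in m, angles in rad, forces in N, time in s.
With the tool pointing down it reaches from about 0.3 to 0.85 m from the base axis. Payload 4.2 kg.
Tool frame: the origin (TCP) lies midway between the tips of the shut fingers; the grasp point (between the pads) lies 19 mm behind it; z points along the fingers, y is the line along which they close (so a half turn about z gives the same grasp; the last joint's range is limited). The gripper opens to 91 mm and grips with 3 to 60 N. Pads are 32 mm wide; open, the fingers measure 118 mm over their backs; the gripper's body (76 mm by 178 mm) begins 60 mm behind the grasp point.
Start: joints at [1.128, 0.32, 1.565, -0, 1.257, -0.02], TCP at [0.236, 0.524, 0.214] pointing down, gripper open.
Joint ranges: [-3.11, 3.11], [-0.84, 2.01], [0.21, 2.61], [-1.34, 4.49], [0.05, 2.63], [-2.56, 2.56]. Speed limits (rad/s): [2.57, 2.57, 3.14, 3.14, 3.14, 3.14].

INTERFACE

Orientations are given as a rotation vector (axis times angle).
In Python, from station import readout, capture, camera_params, robot, masks_of gives the robot as it stands.
- The arm moves only by the shell command python3 -m jog 'ROWS' [FORCE]. ROWS is JSON, a list of rows, each a list of 7 numbers: the shift along the tool's x, y, z in cm, then the turn, a rotation vector about the tool's x, y, z in degrees, then the closure in counts, from 0 (fully open) to 255 (shut). In form: [[x, y, z, wx, wy, wz, hand], ...]. A call has 1 to 8 rows; each row shifts and turns the commanded pose from where the row before left it, along the tool's axes as they then stand; what a row does not reach is not made up. A row lasts 1/10 s, in which the tool goes at most 50 mm and 8.59 degrees, less where a joint would pass 70% of its speed; a pose out of reach is approached as far as the arm can. A call is refused whole if a number of a shift passes 5 or a number of a turn 8.59, either way. A call with a gripper value outside its range is refused whole. The fingers move at their own pace and stop on an object; FORCE is the grip in N (left out, the last holds). Time passes only in rows, so rows that do not move let the fingers close. It gives the time, the measured TCP pose, the force, the opening and the grip force at its end, in the units of the state.
- readout.get_obs(): the state, without advancing time (a new reading comes with each control period).
- capture(name): name is "scene" or "top" or "wrist"; returns the picture (420x560x3 uint8, red, green, blue); there is no depth.
- camera_params(name): a dict with "K" (3x3 intrinsics, pixels), "R" (3x3) and "t" (3): a world point X has camera coordinates R X + t. Camera axes: x right, y down, z forward; pixel columns grow to the right and rows downward; lengths in m; the calibration is good to about 2 mm. A picture is of the moment at which its call begins: read the wrist's pose just before it. camera_params takes no time and is no camera call; for the wrist camera it gives the pose at the moment of the call.
- robot.sign_off(): hands the job in; it is judged then, once.
Trained networks look in the newest picture that a camera, given by its name, has taken for a name from the list of things; names that differ only in an ending like _2 or _b are one class to them, and where a whole thing is asked for, a point or a joint stands for the part that bears it (a point fixed in the world has none). Each returns a list of dicts, best first, with "confidence" (0 to 1); they miss things now and then, are a little off and sometimes report something else, mostly with a low value. They report only what shows in the picture. A call takes as long as a camera call. They do not tell look-alikes from the thing itself.
- masks_of(thing, camera): "region" (420x560 bool, what is visible of it) and "rect" ([left, top, right, bottom] in pixels, round what is visible of it).
The state is a dict: "time": time; "qpos": joint angles; "qd": joint speeds; "joint_efforts": joint torques, N m; "tool_pos": TCP position; "eef_rot": TCP orientation; "contact_force": force on the tool from outside, world axes, zero at the start; "ft_torque": the same for the moment, N m; "finger_gap": opening from 0.0 (shut) to 1.0 (fully open); "grasp_force": force on a finger pad.
Only numpy, scipy, OpenCV 4.12 (cv2) and the standard library are available. Lean on these libraries where they do the work, as an engineer would, in place of code of your own. Each camera call takes 0.05 s, during which the arm holds its last target. There are 200 camera calls.

## Working session

There is one attempt and no reset: what is moved stays moved. The work goes in short steps, Python scripts to look and compute and a shell command to move; the robot and the scene stay as the last step left them, time stands still between calls to the robot, and variables do not carry over. Pictures are saved under pics/ and viewed, at most 10 in all, crops included, and the job is handed in when it is done.

```bash
ls; mkdir -p pics; python3 - <<'E'
from station import readout,capture,camera_params,robot,masks_of
import cv2,numpy as np
o=readout.get_obs();print(o)
a=capture("scene");b=capture("top")
for n,i in(("scene",a),("top",b)):
    cv2.imwrite(f"pics/{n}0.png",i[...,::-1]);p=camera_params(n);print(n,p)
E
```

```text
pics
{'time': 0.0, 'qpos': array([ 1.12801885e+00,  3.20266384e-01,  1.56567851e+00, -2.71510760e-05,
        1.25738265e+00, -1.99553465e-02]), 'qd': array([ 0.00069939, -0.00042981, -0.00065403, -0.00044583, -0.00219816,
        0.00011854]), 'joint_efforts': array([-2.20507286e-04, -4.12450111e+01, -2.31978339e+01,  7.30304746e-02,
        4.55464376e-02, -1.25202373e-04]), 'tool_pos': array([0.23571027, 0.52391299, 0.21313514]), 'eef_rot': array([-6.59139708e-01, -3.07128485e+00,  2.66152238e-03]), 'contact_force': array([-0.65651129, -0.45664924,  1.20942713]), 'ft_torque': array([ 0.09903375, -0.02505703, -0.05294621]), 'grasp_force': 0.0, 'finger_gap': 1.0001969639147303}
scene {'K': array([[390.39131398,   0.        , 276.05218365],
       [  0.        , 390.39131398, 207.67951544],
       [  0.        ,   0.        ,   1.        ]]), 'R': array([[ 0.73305756, -0.67991505, -0.01849688],
       [-0.44453436, -0.45834219, -0.76961785],
       [ 0.51479686,  0.57239669, -0.63823681]]), 't': array([-0.2972768 ,  0.38584193,  0.92250266])}
top {'K': array([[427.25409794,   0.        , 274.95216055],
       [  0.        , 427.25409794, 213.72131653],
       [  0.        ,   0.        ,   1.        ]]), 'R': array([[-2.24826081e-02, -9.99743962e-01, -2.55792925e-03],
       [-9.87759859e-01,  2.26079848e-02, -1.54335154e-01],
       [ 1.54353468e-01, -9.43236958e-04, -9.88015241e-01]]), 't': array([0.10651991, 0.48833177, 1.28190604])}
```

```bash
python3 - <<'E'
import cv2,numpy as np
a=cv2.imread("pics/scene0.png");b=cv2.imread("pics/top0.png")
cv2.imwrite("pics/both.png",cv2.resize(np.vstack([a,b]),None,fx=.71,fy=.71))
cv2.imwrite("pics/s.png",cv2.resize(a,(800,600)));cv2.imwrite("pics/t.png",cv2.resize(b,(800,600)))
E
```

```text
(no output)
```

View pics/s.png

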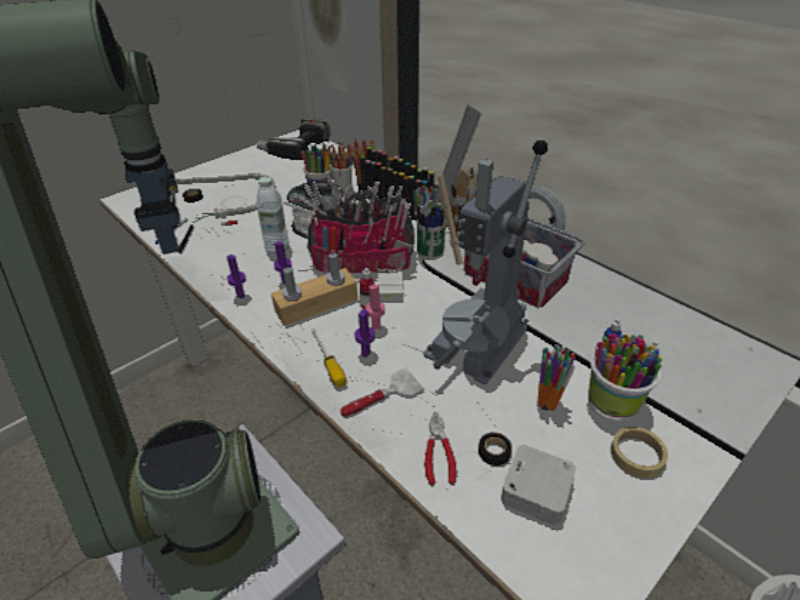

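View pics/t.png

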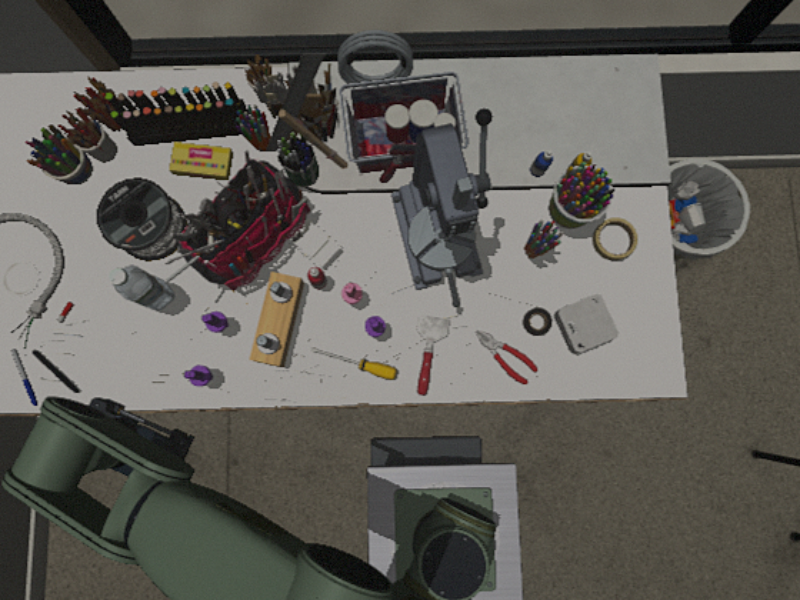

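The top view shows the press at about (440,220)/800 with its bar pointing to (457,305). The rack is at (275,320) with steel shafts at (280,291) and (267,343). The pink and purple pieces at (352,293), (375,326), (214,321) and (199,376) stand loose on the bench, so they're decoys. Next I'll enlarge the plate and rack, and get masks.

```bash
cat > h.py <<'E'
import numpy as np,cv2
from station import readout,capture,camera_params,robot,masks_of
def ray(cam,uv,p=None):
    p=p or camera_params(cam);d=np.linalg.inv(p["K"])@np.r_[uv,1.];R=p["R"];return -R.T@p["t"],R.T@d
def onz(cam,uv,z,p=None):
    c,d=ray(cam,uv,p);return c+d*(z-c[2])/d[2]
def proj(cam,X,p=None):
    p=p or camera_params(cam);q=(p["R"]@np.atleast_2d(X).T).T+p["t"];q=q@p["K"].T;return q[:,:2]/q[:,2:]
E
python3 - <<'E'
from h import *
capture("top");capture("scene")
out={}
for n in["arbor_press","anvil_plate","bar_grip","flat_shaft","round_shaft","shaft_rack"]:
  for c in["top","scene"]:
    for i,m in enumerate(masks_of(n,c)[:3]):
        print(n,c,round(m["confidence"],2),np.round(m["rect"]),int(m["region"].sum()));out[f"{n}-{c}-{i}"]=m["region"]
np.savez_compressed("m.npz",**out)
t=cv2.imread("pics/top0.png")
a=cv2.resize(t[110:230,265:345],None,fx=5,fy=5,interpolation=2);b=cv2.resize(t[180:264,162:242],None,fx=5,fy=5,interpolation=2)
b=cv2.copyMakeBorder(b,0,600-b.shape[0],0,0,0)
cv2.imwrite("pics/c1.png",np.hstack([a,b]))
r=out["shaft_rack-top-0"].astype(np.uint8)
box=cv2.minAreaRect(cv2.findNonZero(r));print(box)
E
```

```text
arbor_press top 0.71 [269.  76. 344. 215.] 5528
arbor_press top 0.41 [390. 207. 430. 245.] 1154
arbor_press scene 0.96 [296.  99. 384. 269.] 6282
anvil_plate top 0.87 [284. 146. 332. 216.] 1228
anvil_plate scene 0.79 [304. 207. 356. 255.] 1430
bar_grip top 0.9 [285. 146. 332. 217.] 1279
bar_grip scene 0.62 [305. 211. 358. 259.] 1527
bar_grip scene 0.24 [295. 288. 318. 342.] 501
flat_shaft top 0.71 [252. 221. 270. 235.] 146
flat_shaft top 0.68 [142. 219. 158. 233.] 210
flat_shaft top 0.65 [190. 195. 201. 210.] 197
flat_shaft scene 0.85 [256. 199. 274. 231.] 292
flat_shaft scene 0.75 [160. 179. 174. 205.] 216
flat_shaft scene 0.67 [232. 177. 240. 199.] 112
round_shaft top 0.44 [178. 232. 195. 249.] 174
round_shaft scene 0.45 [197. 188. 211. 209.] 192
shaft_rack top 0.95 [175. 192. 215. 257.] 1207
shaft_rack scene 0.94 [192. 186. 252. 230.] 1146
((193.2058868408203, 223.17649841308594), (25.223705291748047, 63.786869049072266), 14.03624439239502)
```

View pics/c1.png

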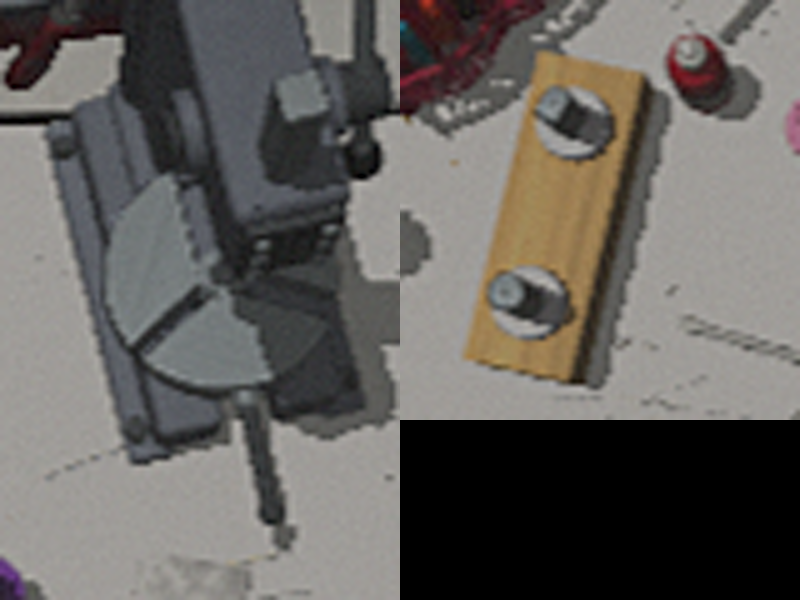

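The crop shows the bar leaving the plate at crop (240,395) and ending at (285,540). The narrow slot points lower-left and the 18 mm slot lies in shadow to the right. The far shaft in the rack, at (560,105), looks flatted; the near one at (505,290) looks round. I'll work out rough poses next.

```bash
python3 - <<'E'
from h import *
from scipy.optimize import least_squares
cr=lambda x,y:np.array([x/5+265-.4,y/5+110-.4])
arc=[(105,270),(112,320),(140,358),(180,382),(225,390),(270,378),(305,350),(325,320),(130,215)]
P=np.array([onz("top",cr(*q),.078)[:2] for q in arc])
s=least_squares(lambda c:np.hypot(*(P-c).T)-.072,P.mean(0));print("pivot",s.x,np.round(s.fun*1e3,1))
c=s.x
tip=onz("top",cr(270,515),.065)[:2];print("bar end?",tip,np.hypot(*(tip-c)),"angle",np.degrees(np.arctan2(*(tip-c)[::-1])))
sa=onz("top",cr(140,347),.078)[:2]-c;print("narrow slot dir",np.degrees(np.arctan2(*sa[::-1])))
l1=onz("top",cr(55,150),.013)[:2];l2=onz("top",cr(133,460),.013)[:2];print("foot left edge",l1,l2,np.degrees(np.arctan2(*(l1-l2)[::-1])))
b=lambda x,y:np.array([(x-400)/5+162-.4,y/5+180-.4])
C=np.array([onz("top",b(*q),.054)[:2] for q in[(538,53),(645,75),(575,382),(465,357)]]);m=C.mean(0)
print("rack",C,m,np.hypot(*(C[0]-C[1])),np.hypot(*(C[1]-C[2])))
ax=((C[0]-C[3])+(C[1]-C[2]))/2;ax/=np.hypot(*ax);print("yaw",np.degrees(np.arctan2(ax[1],ax[0])))
for k in(1,-1):print("hole",m+k*.056*ax, onz("top",b(*((575,125) if k>0 else (530,305))),.068)[:2])
for n,(x,y) in dict(bottle=(314,270),cup=(541,240),pink=(354,300),purple=(375,330),scraper=(430,320)).items():print(n,onz("top",(x*.7,y*.7),.03)[:2])
E
```

```text
pivot [ 0.63424351 -0.01114164] [-1.2  0.6  0.3  0.1  0.4 -0.9 -2.7 -2.8 -5.4]
bar end? [ 0.48682263 -0.03667829] 0.14961630453959907 angle -170.17259100216108
narrow slot dir 131.29930809530504
foot left edge [0.73722234 0.08783778] [0.53214731 0.04315103] 12.292841954530076
rack [[0.56747102 0.35780456]
 [0.55213921 0.29188011]
 [0.36489832 0.33383323]
 [0.38141685 0.40020715]] [0.46648135 0.34593126] 0.06768380931838178 0.19188333560120913
yaw -12.733595130700857
hole [0.52110406 0.33358784] [0.51934063 0.33216006]
hole [0.41185864 0.35827468] [0.41058216 0.35844452]
bottle [0.57433232 0.2666588 ]
cup [ 0.63054034 -0.23556145]
pink [0.50553636 0.17965349]
purple [0.43874917 0.13508037]
scraper [0.4578299  0.01550129]
```

```bash
cat >> h.py <<'E'
from scipy.spatial.transform import Rotation as Ro
def Rt(heading,tilt,flip=0):
    """tool z: tilt deg from straight down towards heading(deg); y horizontal, perpendicular"""
    h,t=np.radians([heading,tilt]);z=np.array([np.cos(h)*np.sin(t),np.sin(h)*np.sin(t),-np.cos(t)])
    y=np.array([-np.sin(h),np.cos(h),0])*(-1 if flip else 1);return np.c_[np.cross(y,z),y,z]
def plan(p,R,n=None,grasp=True):
    """grasp: p is the grasp point; prints rows"""
    o=readout.get_obs();R0=Ro.from_rotvec(o["eef_rot"]);p0=o["tool_pos"];R1=Ro.from_matrix(R)
    p=np.array(p,float)+(.019*R[:,2] if grasp else 0);w=(R0.inv()*R1).as_rotvec(degrees=True)
    d=p-p0;n=n or max(1,int(np.ceil(max(np.linalg.norm(d)/.045,np.linalg.norm(w)/8))))
    print("from",p0.round(4),"to",p.round(4),"turn",w.round(1),"n",n);rows=[]
    for i in range(n):
        Ri=R0*Ro.from_rotvec(w*i/n,degrees=True);rows.append(np.r_[Ri.inv().apply(d/n)*100,w/n].round(2))
    for r in rows:print(r.tolist())
E
python3 - <<'E'
from h import *
p=camera_params("wrist");c=-p["R"].T@p["t"];o=readout.get_obs();R=Ro.from_rotvec(o["eef_rot"]).as_matrix()
print("cam in tool",R.T@(c-o["tool_pos"]),"cam z in tool",R.T@p["R"][2],"camx in tool",R.T@p["R"][0],p["K"][0,0])
print(R.round(3))
plan([.47,.30,.33],R,grasp=False)
E
```

```text
cam in tool [ 0.06885836 -0.00102112 -0.17108887] cam z in tool [-2.46779035e-01 -1.93382482e-04  9.69071757e-01] camx in tool [-1.17359224e-03  9.99999306e-01 -9.93070029e-05] 308.6198536388256
[[-0.912  0.41   0.   ]
 [ 0.41   0.912  0.   ]
 [-0.     0.    -1.   ]]
from [0.2359 0.5244 0.214 ] to [0.47 0.3  0.33] turn [-0.  0. -0.] n 8
[-3.82, -1.36, -1.45, -0.0, 0.0, -0.0]
[-3.82, -1.36, -1.45, -0.0, 0.0, -0.0]
[-3.82, -1.36, -1.45, -0.0, 0.0, -0.0]
[-3.82, -1.36, -1.45, -0.0, 0.0, -0.0]
[-3.82, -1.36, -1.45, -0.0, 0.0, -0.0]
[-3.82, -1.36, -1.45, -0.0, 0.0, -0.0]
[-3.82, -1.36, -1.45, -0.0, 0.0, -0.0]
[-3.82, -1.36, -1.45, -0.0, 0.0, -0.0]
```

```bash
python3 -m jog '[[-3.8,-1.4,-1.4,0,0,0,0],[-3.8,-1.4,-1.4,0,0,0,0],[-3.8,-1.4,-1.4,0,0,0,0],[-3.8,-1.4,-1.4,0,0,0,0],[-3.8,-1.4,-1.4,0,0,0,0],[-3.8,-1.4,-1.4,0,0,0,0],[-3.8,-1.4,-1.4,0,0,0,0],[0,0,0,0,0,0,0]]'
python3 - <<'E'
from h import *
p=camera_params("wrist");a=capture("wrist");cv2.imwrite("pics/w1raw.png",a[...,::-1]);np.savez("w1.npz",**p)
for X in[(.52,.333,.128),(.412,.358,.128),(.52,.333,.068),(.412,.358,.068)]:print(proj("wrist",X,p).round())
for m in masks_of("flat_shaft","wrist")+masks_of("round_shaft","wrist"):print(m["confidence"],m["rect"])
cv2.imwrite("pics/w1.png",cv2.resize(a[...,::-1],(800,600)))
E
```

```text
time: 1.6
tool_pos: [0.442, 0.3233, 0.3139]
eef_rot: [0.667, 3.065, 0.003]
contact_force: [-1.7, 0.1, 0.2]
finger_gap: 1.0
grasp_force: 0.0
[[308. 247.]]
[[292. 158.]]
[[304. 232.]]
[[289. 154.]]
0.92 [130.2, 221.1, 179.5, 264.2]
0.88 [360.7, 135.4, 409.1, 168.9]
0.72 [290.1, 219.3, 319.9, 257.1]
0.71 [198.4, 249.5, 225.4, 268.3]
0.63 [353.8, 38.1, 401.7, 81.1]
0.98 [275.3, 138.2, 307.2, 173.7]
```

View pics/w1.png

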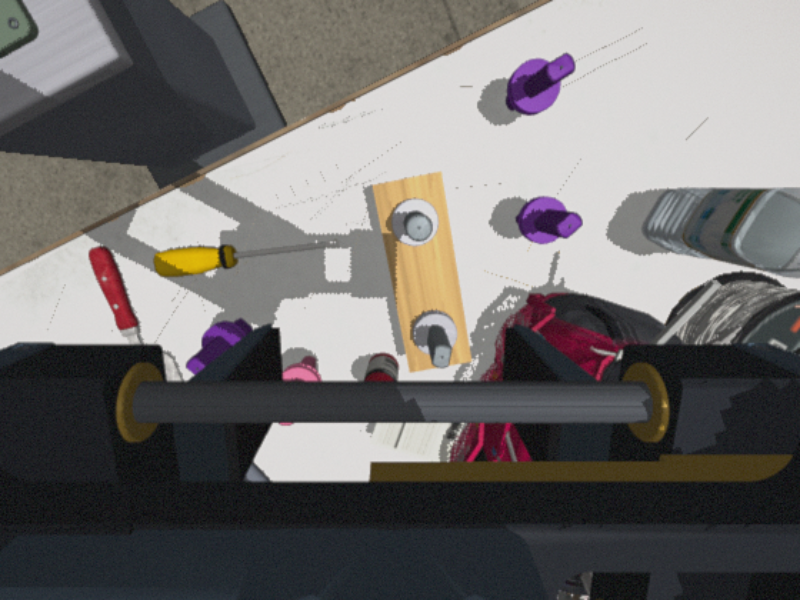

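The wrist view shows the rack with the round shaft at (415,225) and the flatted one at (437,340). Pink and purple decoys stand around them on the bench. I'll confirm with an enlarged crop, which should also show the flats' direction.

```bash
python3 - <<'E'
import cv2
a=cv2.imread("pics/w1raw.png");cv2.imwrite("pics/c2.png",cv2.resize(a[130:265,255:345],None,fx=4.4,fy=4.4,interpolation=cv2.INTER_CUBIC))
cv2.imwrite("pics/c3.png",cv2.resize(a[212:266,280:340],None,fx=10,fy=10,interpolation=cv2.INTER_CUBIC))
E
```

```text
(no output)
```

View pics/c3.png

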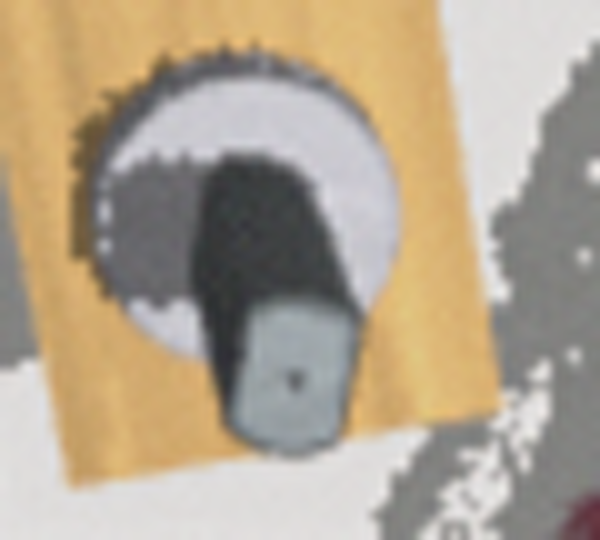

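The crop confirms the far piece is steel with two flats. Its top face is centred at crop (295,378), and the flats' edges run (252,310)→(235,430) and (357,320)→(345,430).

```bash
python3 - <<'E'
from h import *
p=dict(np.load("w1.npz"));f=lambda x,y,z=.128:onz("w",(x/10+280-.45,y/10+212-.45),z,p)[:2]
print("axis top",f(295,378),"width",np.hypot(*(f(243,370)-f(352,370)))*1e3,"len",np.hypot(*(f(302,300)-f(285,457)))*1e3)
for a,b in(((252,310),(235,430)),((357,320),(345,430))):
    d=f(*b)-f(*a);print("flats angle",np.degrees(np.arctan2(d[1],d[0])))
print("pulley centre",f(247,205,.068),np.hypot(*(f(97,205,.068)-f(400,205,.068))))
# bar grasp
piv=np.array([.634,-.011]);a=np.radians(189.8);g=piv+.138*np.array([np.cos(a),np.sin(a)])
for fl in(0,1):plan([*g,.20],Rt(189.8-180,0,fl))
E
```

```text
axis top [0.52277923 0.33261518] width 13.429880291292097 len 20.680343674246394
flats angle -30.82683934063225
flats angle -28.58885096283021
pulley centre [0.52018782 0.33359412] 0.04299252100768173
from [0.4378 0.326  0.3116] to [ 0.498  -0.0345  0.181 ] turn [  0.   -0.1 -34. ] n 9
[-2.26, -3.38, 1.45, 0.0, -0.01, -3.78]
[-2.03, -3.52, 1.45, 0.0, -0.01, -3.78]
[-1.79, -3.64, 1.45, 0.0, -0.01, -3.78]
[-1.55, -3.76, 1.45, 0.0, -0.01, -3.78]
[-1.3, -3.85, 1.45, 0.0, -0.01, -3.78]
[-1.04, -3.93, 1.45, 0.0, -0.01, -3.78]
[-0.78, -3.99, 1.45, 0.0, -0.01, -3.78]
[-0.51, -4.03, 1.45, 0.0, -0.01, -3.78]
[-0.25, -4.05, 1.45, 0.0, -0.01, -3.78]
from [0.4378 0.326  0.3116] to [ 0.498  -0.0345  0.181 ] turn [-1.00e-01 -0.00e+00  1.46e+02] n 19
[-1.07, -1.6, 0.69, -0.0, -0.0, 7.68]
[-1.27, -1.44, 0.69, -0.0, -0.0, 7.68]
[-1.45, -1.26, 0.69, -0.0, -0.0, 7.68]
[-1.61, -1.05, 0.69, -0.0, -0.0, 7.68]
[-1.74, -0.83, 0.69, -0.0, -0.0, 7.68]
[-1.83, -0.59, 0.69, -0.0, -0.0, 7.68]
[-1.89, -0.34, 0.69, -0.0, -0.0, 7.68]
[-1.92, -0.08, 0.69, -0.0, -0.0, 7.68]
[-1.92, 0.17, 0.69, -0.0, -0.0, 7.68]
[-1.88, 0.43, 0.69, -0.0, -0.0, 7.68]
[-1.8, 0.68, 0.69, -0.0, -0.0, 7.68]
[-1.7, 0.91, 0.69, -0.0, -0.0, 7.68]
[-1.56, 1.13, 0.69, -0.0, -0.0, 7.68]
[-1.39, 1.33, 0.69, -0.0, -0.0, 7.68]
[-1.2, 1.5, 0.69, -0.0, -0.0, 7.68]
[-0.99, 1.65, 0.69, -0.0, -0.0, 7.68]
[-0.76, 1.77, 0.69, -0.0, -0.0, 7.68]
[-0.52, 1.85, 0.69, -0.0, -0.0, 7.68]
[-0.27, 1.9, 0.69, -0.0, -0.0, 7.68]
```

```bash
python3 -m jog '[[-2.3,-3.4,1.4,0,0,-3.8,0],[-2,-3.5,1.4,0,0,-3.8,0],[-1.8,-3.6,1.4,0,0,-3.8,0],[-1.6,-3.8,1.4,0,0,-3.8,0],[-1.3,-3.8,1.4,0,0,-3.8,0],[-1,-3.9,1.4,0,0,-3.8,0],[-0.8,-4,1.4,0,0,-3.8,0],[-0.5,-4,1.4,0,0,-3.8,0]]'
python3 -m jog '[[-0.2,-4,1.4,0,0,-3.6,0],[0,0,0,0,0,0,0]]'
python3 - <<'E'
from h import *
p=camera_params("wrist");a=capture("wrist");cv2.imwrite("pics/w2raw.png",a[...,::-1]);np.savez("w2.npz",**p)
cv2.imwrite("pics/w2.png",cv2.resize(a[...,::-1],(800,600)))
piv=np.array([.634,-.011])
for r in(.077,.12,.156):
  t=np.radians(189.8);print(r,proj("w",[*(piv+r*np.array([np.cos(t),np.sin(t)])),.065],p)*800/560)
print(readout.get_obs()["tool_pos"])
# bag
for n,c,x,y in[("tip","top",240,288),("right","top",308,210)]:
  for z in(0,.1,.15):print(n,z,onz(c,(x*.7,y*.7),z)[:2].round(3))
for x,y in[(318,268),(408,272)]:print("scene bag base",onz("scene",(x*.7,y*.7),0)[:2].round(3))
for X in[(.565,.41),(.598,.391),(.532,.429)]:print(X,[ (proj(c,[*X,.17])/.7).round() for c in("top","scene")])
E
```

```text
time: 2.55
tool_pos: [0.4923, 0.0062, 0.1989]
eef_rot: [0.177, -3.136, -0.001]
contact_force: [0.1, -0.6, 0.2]
finger_gap: 1.0
grasp_force: 0.0
time: 2.75
tool_pos: [0.498, -0.0355, 0.1835]
eef_rot: [0.264, -3.126, 0.0]
contact_force: [-1.0, 0.9, 0.6]
finger_gap: 1.0
grasp_force: 0.0
0.077 [[395.37835117 382.46042194]]
0.12 [[395.27410833 324.31633211]]
0.156 [[395.18115042 272.46669871]]
[ 0.49824677 -0.03361029  0.18442925]
tip 0 [0.544 0.436]
tip 0.1 [0.524 0.411]
tip 0.15 [0.515 0.398]
right 0 [0.721 0.284]
right 0.1 [0.689 0.27 ]
right 0.15 [0.673 0.263]
scene bag base [0.56  0.464]
scene bag base [0.719 0.285]
(0.565, 0.41) [array([[232., 261.]]), array([[326., 220.]])]
(0.598, 0.391) [array([[242., 245.]]), array([[341., 218.]])]
(0.532, 0.429) [array([[222., 278.]]), array([[310., 222.]])]
```

View pics/w2.png

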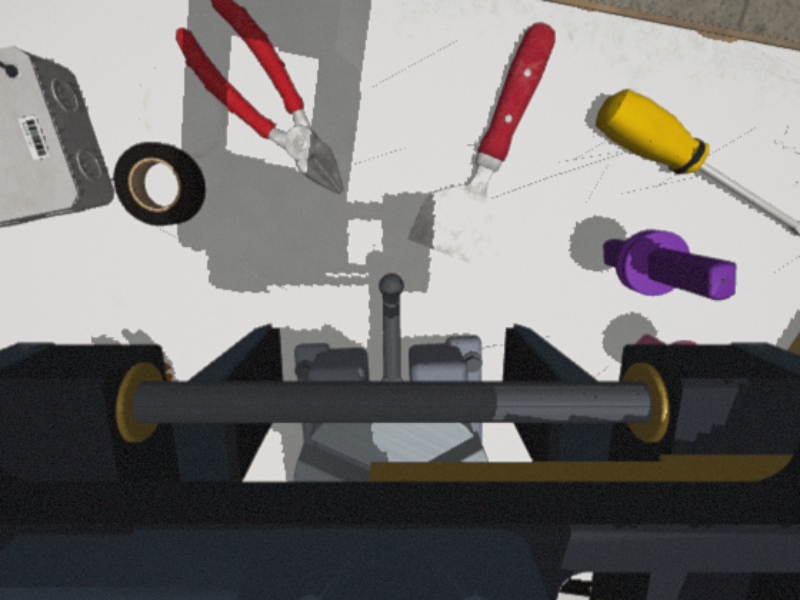

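The bar lies between the fingers, vertical in the picture at column 392, with its ball tip at (391,283). That matches the prediction. The base front with its throat shows at rows 340–380. I'll enlarge that for the press yaw.

```bash
python3 - <<'E'
import cv2
a=cv2.imread("pics/w2raw.png");cv2.imwrite("pics/c4.png",cv2.resize(cv2.convertScaleAbs(a[228:342,195:350],alpha=1.6,beta=20),None,fx=5,fy=5,interpolation=cv2.INTER_CUBIC))
E
```

```text
(no output)
```

View pics/c4.png

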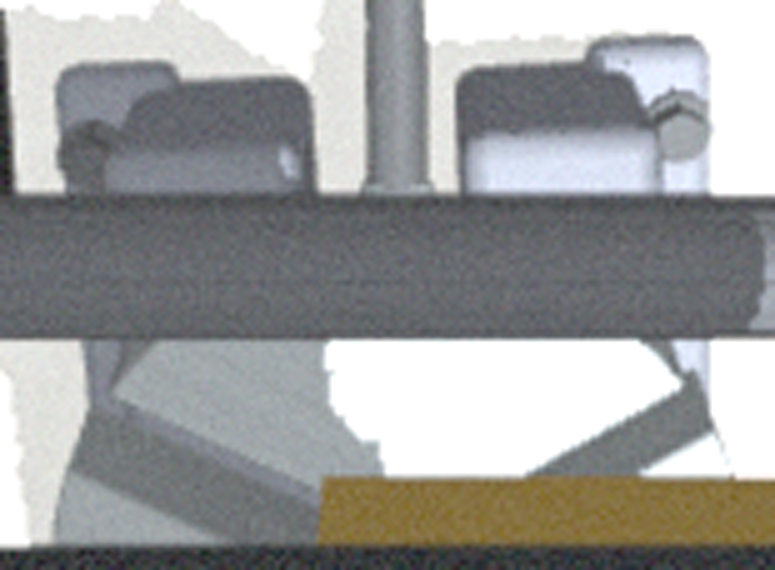

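```bash
python3 - <<'E'
from h import *
p=dict(np.load("w2.npz"));f=lambda x,y,z:onz("w",(x/5+195-.4,y/5+228-.4),z,p)[:2]
an=lambda d:np.degrees(np.arctan2(d[1],d[0]))%360
L,R=f(57,62,.013),f(710,37,.013);print("feet",L,R,np.hypot(*(L-R)),"yaw",an(R-L)-90)
for yaw in(an(R-L)-90,12.2):
    ex=np.array([np.cos(np.radians(yaw)),np.sin(np.radians(yaw))]);print("pivot from feet",(L+R)/2+.090*ex)
a,b=f(312,110,.04),f(459,100,.04);print("throat",a,b,np.hypot(*(a-b)),"mid",(a+b)/2)
for A in[((105,405),(315,495)),((75,475),(215,540)),((680,385),(540,470)),((712,432),(640,475))]:
    u,v=f(*A[0],.078),f(*A[1],.078);print("slot edge",u,v,an(u-v))
for y in(20,180):print("bar",(f(368,y,.065)+f(427,y,.065))/2)
u=(f(368,20,.065)+f(427,20,.065))/2;v=(f(368,180,.065)+f(427,180,.065))/2;print(an(u-v))
E
```

```text
feet [ 0.56039465 -0.10718793] [0.52894817 0.04183978] 0.15230936060365893 yaw 11.915245911606291
pivot from feet [ 0.63273228 -0.01409227]
pivot from feet [ 0.63263884 -0.01365484]
throat [ 0.55182001 -0.04674637] [ 0.54423593 -0.01573   ] 0.03193013299505742 mid [ 0.54802797 -0.03123819]
slot edge [ 0.60621282 -0.07818204] [ 0.6194193  -0.03351669] 253.52831064122427
slot edge [ 0.62300706 -0.08226183] [ 0.63321788 -0.05215145] 251.26753300033795
slot edge [0.58258376 0.03453836] [0.6061071 0.0105846] 134.48057194508374
slot edge [0.59182157 0.04310771] [0.60384233 0.03080988] 134.3472267624585
bar [ 0.52080304 -0.03314667]
bar [ 0.5541477  -0.02751581]
189.5850076031762
```

```bash
python3 -m jog '[[0,-0.2,4.5,0,0,0,0],[0,0,4.5,0,0,0,0],[0,0,4,0,0,0,0],[0,0,0.8,0,0,0,0],[0,0,0,0,0,0,220],[0,0,0,0,0,0,220],[0,0,0,0,0,0,220],[0,0,0,0,0,0,220]]' 15
python3 - <<'E'
from h import *
o=readout.get_obs();print(o["tool_pos"],o["finger_gap"],o["grasp_force"],o["contact_force"])
E
```

```text
time: 3.6
tool_pos: [0.5008, -0.0353, 0.0496]
eef_rot: [-0.268, 3.127, -0.001]
contact_force: [-0.4, -0.4, 0.2]
finger_gap: 0.681
grasp_force: 0.0
[ 0.5007641  -0.03531768  0.04960209] 0.6807130330080113 0.0 [-0.44864395 -0.43727187  0.18899306]
```

```bash
python3 -m jog '[[0,0,0.3,0,0,0,220],[0,0,0,0,0,0,220],[0,0,0,0,0,0,220],[0,0,0,0,0,0,220],[0,0,0,0,0,0,220],[0,0,0,0,0,0,220]]' 15
python3 - <<'E'
from h import *
o=readout.get_obs();print(o["tool_pos"],o["finger_gap"],o["grasp_force"],o["contact_force"])
piv=np.array([.633,-.0135]);d=o["tool_pos"][:2]-piv;r=np.hypot(*d);print(r,np.degrees(np.arctan2(d[1],d[0]))%360)
R=Ro.from_rotvec(o["eef_rot"]).as_matrix();print("tool x",np.degrees(np.arctan2(R[1,0],R[0,0])))
n=8;print(r*2*np.sin(np.radians(30/n))*100)
E
```

```text
time: 4.2
tool_pos: [0.4996, -0.0355, 0.0449]
eef_rot: [-0.268, 3.13, -0.0]
contact_force: [-0.1, 0.5, 0.1]
finger_gap: 0.172
grasp_force: 15.0
[ 0.49956962 -0.03547617  0.04492982] 0.1720612710451254 15.01506194472313 [-0.11291992  0.51358406  0.06750698]
0.1352280201101741 189.3527307641453
tool x -170.21779421552884
1.7688671349604204
```

```bash
python3 -m jog '[[-0.07,1.41,0,0,0,6,220],[-0.07,1.41,0,0,0,6,220],[-0.07,1.41,0,0,0,6,220],[-0.07,1.41,0,0,0,6,220],[-0.07,1.41,0,0,0,6,220],[-0.07,1.41,0,0,0,6,220],[-0.07,1.41,0,0,0,6,220],[0,0,0,0,0,0,220]]' 25
python3 - <<'E'
from h import *
o=readout.get_obs()
piv=np.array([.633,-.0135]);d=o["tool_pos"][:2]-piv;r=np.hypot(*d);print(r,np.degrees(np.arctan2(d[1],d[0]))%360)
R=Ro.from_rotvec(o["eef_rot"]).as_matrix();print("tool x",np.degrees(np.arctan2(R[1,0],R[0,0])),o["contact_force"],o["finger_gap"])
E
```

```text
time: 5.0
tool_pos: [0.5186, 0.0608, 0.0449]
eef_rot: [-0.87, -3.019, -0.002]
contact_force: [0.3, 1.7, 1.2]
finger_gap: 0.161
grasp_force: 25.0
0.13646247796468883 146.99400377060198
tool x 147.83829531470795 [0.34507523 1.65892415 1.21602143] 0.161066204575589
```

```bash
python3 -m jog '[[-0.07,1.41,0,0,0,6,220],[-0.07,1.41,0,0,0,6,220],[-0.06,1.2,0,0,0,5,220],[0,0,0,0,0,0,220],[0,0,0,0,0,0,220]]'
python3 - <<'E'
from h import *
o=readout.get_obs()
piv=np.array([.633,-.0135]);d=o["tool_pos"][:2]-piv;r=np.hypot(*d);print(r,np.degrees(np.arctan2(d[1],d[0]))%360)
R=Ro.from_rotvec(o["eef_rot"]).as_matrix();print("tool x",np.degrees(np.arctan2(R[1,0],R[0,0])),o["contact_force"],o["finger_gap"])
E
```

```text
time: 5.5
tool_pos: [0.5436, 0.0904, 0.0449]
eef_rot: [-1.304, -2.857, -0.002]
contact_force: [-1.1, 4.5, 1.1]
finger_gap: 0.164
grasp_force: 25.0
0.13708438326026526 130.69727492717445
tool x 130.93279311829178 [-1.08044772  4.52366909  1.10733445] 0.1637353103312675
```

```bash
python3 -m jog '[[0,0.2,0,0,0,0.8,220],[0,0,0,0,0,0,220],[0,0,0,0,0,0,60],[0,0,0,0,0,0,60],[0,0,0,0,0,0,60],[0,0,-4,0,0,0,60],[0,0,-4.5,0,0,0,60],[0,0,-4.5,0,0,0,60]]'
python3 - <<'E'
from h import *
plan([.50,-.04,.33],Rt(12,0),grasp=False)
E
```

```text
time: 6.3
tool_pos: [0.5458, 0.0907, 0.1762]
eef_rot: [-1.328, -2.847, 0.001]
contact_force: [0.8, -0.5, -0.3]
finger_gap: 0.66
grasp_force: 0.0
from [0.5458 0.0907 0.1762] to [ 0.5  -0.04  0.33] turn [ -0.  -0. -62.] n 8
[-0.88, -1.49, -1.92, -0.0, -0.0, -7.75]
[-0.68, -1.59, -1.92, -0.0, -0.0, -7.75]
[-0.45, -1.67, -1.92, -0.0, -0.0, -7.75]
[-0.22, -1.72, -1.92, -0.0, -0.0, -7.75]
[0.01, -1.73, -1.92, -0.0, -0.0, -7.75]
[0.24, -1.71, -1.92, -0.0, -0.0, -7.75]
[0.47, -1.67, -1.92, -0.0, -0.0, -7.75]
[0.69, -1.59, -1.92, -0.0, -0.0, -7.75]
```

```bash
python3 - <<'E'
from h import *
R=Rt(-30,45);print("q",readout.get_obs()["qpos"].round(2))
for fl in(0,):
  plan(np.array([.521,.333,.108])-.09*R[:,2],Rt(-30,45,fl))
E
```

```text
q [ 0.14  0.31  1.67 -0.    1.16 -0.55]
from [0.5458 0.0907 0.1762] to [0.4775 0.3581 0.1582] turn [ -7.9 -44.5 -19. ] n 7
[3.55, 1.71, 0.25, -1.13, -6.36, -2.71]
[3.48, 1.87, -0.1, -1.13, -6.36, -2.71]
[3.35, 2.04, -0.44, -1.13, -6.36, -2.71]
[3.19, 2.21, -0.76, -1.13, -6.36, -2.71]
[2.98, 2.37, -1.06, -1.13, -6.36, -2.71]
[2.73, 2.53, -1.33, -1.13, -6.36, -2.71]
[2.44, 2.68, -1.57, -1.13, -6.36, -2.71]
```

```bash
python3 -m jog '[[0,0,-5,0,0,0,0],[3.5,1.7,0.2,-1.1,-6.4,-2.7,0],[3.5,1.9,-0.1,-1.1,-6.4,-2.7,0],[3.3,2,-0.4,-1.1,-6.4,-2.7,0],[3.2,2.2,-0.8,-1.1,-6.4,-2.7,0],[3,2.4,-1.1,-1.1,-6.4,-2.7,0],[2.7,2.5,-1.3,-1.1,-6.4,-2.7,0],[2.4,2.7,-1.6,-1.1,-6.4,-2.7,0]]'
python3 -m jog '[[0,0,0,0,0,0,0]]'
python3 - <<'E'
from h import *
R=Rt(-30,45);print("q",readout.get_obs()["qpos"].round(2))
plan(np.array([.521,.333,.108])-.09*R[:,2],R)
t=capture("top")[...,::-1];cv2.imwrite("pics/top1.png",t)
a=cv2.resize(t[110:230,265:345],None,fx=5,fy=5,interpolation=2);b=cv2.resize(t[170:290,162:242],None,fx=5,fy=5,interpolation=2);cv2.imwrite("pics/c5.png",np.hstack([a,b]))
E
```

```text
time: 7.1
tool_pos: [0.478, 0.3601, 0.2086]
eef_rot: [0.609, 2.282, -0.257]
contact_force: [0.3, 0.6, 0.1]
finger_gap: 1.002
grasp_force: 0.0
time: 7.2
tool_pos: [0.4752, 0.3639, 0.2043]
eef_rot: [0.6, 2.291, -0.258]
contact_force: [-0.4, -0.5, -1.2]
finger_gap: 1.001
grasp_force: 0.0
q [ 1.04  0.38  1.78 -0.88  1.17  0.42]
from [0.4752 0.3639 0.2043] to [0.4775 0.3581 0.1582] turn [0.1 0.2 0.6] n 2
[1.46, -0.18, 1.8, 0.05, 0.1, 0.31]
[1.46, -0.18, 1.8, 0.05, 0.1, 0.31]
```

View pics/c5.png

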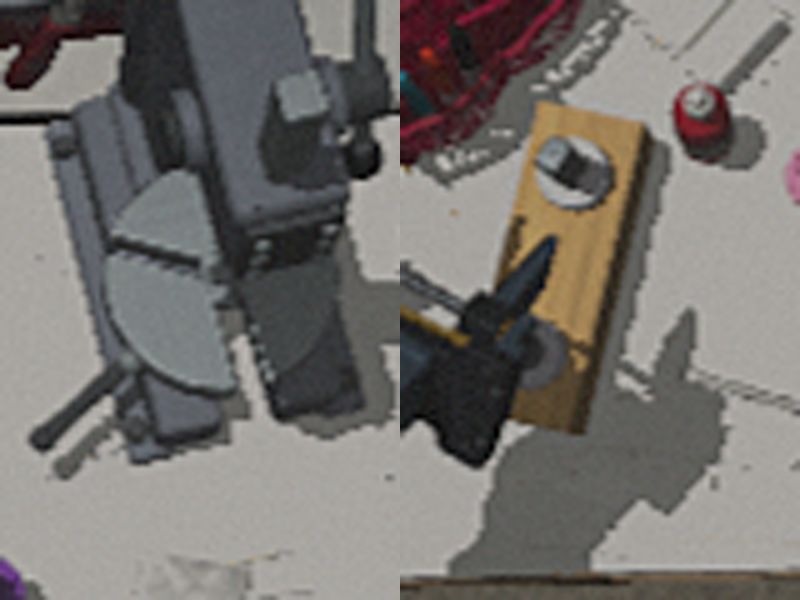

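The 18 mm slot now lies over the throat, with the white gap running from (235,335) to (265,400), and the bar points lower-left. In the right half, the gripper is behind the flatted shaft at (555,165). I'll check the gripper geometry numerically.

```bash
python3 - <<'E'
from h import *
o=readout.get_obs();R=Ro.from_rotvec(o["eef_rot"]).as_matrix();print(R.round(2));print(Rt(-30,45).round(2))
c=lambda X:(((proj("top",X)[0]-[162,170])*5)+[400,0]).round()
g=o["tool_pos"];print("tcp",c(g),"fing+",c(g+.05*R[:,1]),"fing-",c(g-.05*R[:,1]),"shaft",c([.521,.333,.128]))
E
```

```text
[[-0.61  0.5   0.61]
 [ 0.35  0.87 -0.36]
 [-0.71 -0.01 -0.7 ]]
[[-0.61  0.5   0.61]
 [ 0.35  0.87 -0.35]
 [-0.71  0.   -0.71]]
tcp [472. 208.] fing+ [393. 164.] fing- [552. 251.] shaft [553. 152.]
```

```bash
python3 -m jog '[[1.5,-0.2,1.8,0,0,0.3,0],[1.5,-0.2,1.8,0,0,0.3,0],[0,0,3,0,0,0,0],[0,0,3,0,0,0,0],[0,0,3,0,0,0,0],[0,0,0,0,0,0,0]]'
python3 - <<'E'
from h import *
R=Rt(-30,45);o=readout.get_obs();print(o["contact_force"]);plan(np.array([.521,.333,.108]),R)
E
```

```text
time: 7.85
tool_pos: [0.5366, 0.3156, 0.0958]
eef_rot: [0.631, 2.283, -0.262]
contact_force: [-0.1, -0.4, 0.3]
finger_gap: 1.003
grasp_force: 0.0
[-0.12982825 -0.44750577  0.29238949]
from [0.5366 0.3156 0.0958] to [0.5326 0.3263 0.0946] turn [-0.6  0.2 -0.7] n 1
[0.72, 0.71, -0.54, -0.62, 0.18, -0.65]
```

```bash
python3 -m jog '[[0,0,0,0,0,0,0],[0.6,0.7,-0.5,0,0,-0.6,0],[0,0,0,0,0,0,0],[0,0,0,0,0,0,0]]'
python3 - <<'E'
from h import *
R=Rt(-30,45);o=readout.get_obs();print(o["contact_force"]);plan(np.array([.521,.333,.108]),R)
E
```

```text
time: 8.25
tool_pos: [0.532, 0.3313, 0.0979]
eef_rot: [0.613, 2.286, -0.257]
contact_force: [0.1, 0.4, -0.3]
finger_gap: 0.999
grasp_force: 0.0
[ 0.11803783  0.36957998 -0.27113883]
from [0.532  0.3313 0.0979] to [0.5326 0.3263 0.0946] turn [-0.1  0.2 -0. ] n 1
[0.02, -0.4, 0.45, -0.07, 0.25, -0.0]
```

```bash
python3 -m jog '[[0,-0.4,0.4,0,0.2,0,0],[0,0,0,0,0,0,60],[0,0,0,0,0,0,120],[0,0,0,0,0,0,170]]' 35
python3 -m jog '[[0,0,0,0,0,0,220],[0,0,0,0,0,0,220],[0,0,0,0,0,0,220],[0,0,0,0,0,0,220],[0,0,0,0,0,0,220]]' 35
python3 - <<'E'
from h import *
R=Rt(-30,45);o=readout.get_obs();print(o["contact_force"]);plan(np.array([.521,.333,.108]),R)
E
```

```text
time: 8.65
tool_pos: [0.5327, 0.325, 0.0942]
eef_rot: [0.615, 2.289, -0.259]
contact_force: [-1.4, 0.4, -0.5]
finger_gap: 0.771
grasp_force: 0.0
time: 9.15
tool_pos: [0.5327, 0.3251, 0.0942]
eef_rot: [0.615, 2.289, -0.259]
contact_force: [0.3, 0.1, -0.0]
finger_gap: 0.334
grasp_force: 0.0
[ 0.31805864  0.14539099 -0.02868218]
from [0.5327 0.3251 0.0942] to [0.5326 0.3263 0.0946] turn [-0.2  0.   0. ] n 1
[0.02, 0.1, -0.07, -0.21, 0.04, 0.01]
```

```bash
python3 -m jog '[[0,0,0,0,0,0,235],[0,0,0,0,0,0,235],[0,0,0,0,0,0,235],[0,0,0,0,0,0,235]]' 35
python3 - <<'E'
from h import *
R=Rt(-30,45);o=readout.get_obs();print(o["contact_force"],o["ft_torque"]);plan(np.array([.521,.333,.108]),R)
E
```

```text
time: 9.55
tool_pos: [0.5328, 0.3255, 0.0942]
eef_rot: [0.615, 2.29, -0.257]
contact_force: [0.3, 0.7, -0.5]
finger_gap: 0.162
grasp_force: 35.0
[ 0.29712067  0.73371982 -0.53463359] [0.45456919 0.32904337 0.14660725]
from [0.5328 0.3255 0.0942] to [0.5326 0.3263 0.0946] turn [-0.2  0.  -0. ] n 1
[0.01, 0.06, -0.06, -0.16, 0.02, -0.0]
```

```bash
python3 -m jog '[[-1,0,-1,0,0,0,235],[-2,0,-2,0,0,0,235],[-2.5,0,-2.5,0,0,0,235],[-2.5,0,-2.5,0,0,0,235],[-2,0,-2,0,0,0,235],[0,0,0,0,0,0,235]]'
python3 - <<'E'
from h import *
o=readout.get_obs();print(o["contact_force"],o["ft_torque"],o["finger_gap"],o["grasp_force"])
ex=np.array([np.cos(np.radians(12)),np.sin(np.radians(12))]);piv=np.array([.633,-.0135])
print("home",piv-.025*ex);s=piv-.16*ex
plan([*s,.054+.1536+.14-.1],Rt(12,45))
E
```

```text
time: 10.15
tool_pos: [0.5336, 0.3263, 0.2395]
eef_rot: [0.619, 2.286, -0.251]
contact_force: [-0.5, 0.3, -2.8]
finger_gap: 0.159
grasp_force: 35.0
[-0.51541057  0.34531852 -2.81974813] [0.35381984 0.63660242 0.01004474] 0.1591354607197657 34.998251828728826
home [ 0.60854631 -0.01869779]
from [0.5336 0.3263 0.2395] to [ 0.4896 -0.044   0.2342] turn [-29.7   0.2 -30. ] n 9
[-1.13, -3.8, 1.2, -3.3, 0.02, -3.33]
[-0.91, -3.92, 0.97, -3.3, 0.02, -3.33]
[-0.68, -4.02, 0.74, -3.3, 0.02, -3.33]
[-0.44, -4.09, 0.51, -3.3, 0.02, -3.33]
[-0.2, -4.13, 0.27, -3.3, 0.02, -3.33]
[0.04, -4.14, 0.03, -3.3, 0.02, -3.33]
[0.28, -4.13, -0.2, -3.3, 0.02, -3.33]
[0.52, -4.09, -0.44, -3.3, 0.02, -3.33]
[0.75, -4.02, -0.67, -3.3, 0.02, -3.33]
```

```bash
python3 -m jog '[[-1.1,-3.8,1.2,-3.3,0,-3.3,235],[-0.9,-3.9,1,-3.3,0,-3.3,235],[-0.7,-4,0.7,-3.3,0,-3.3,235],[-0.4,-4.1,0.5,-3.3,0,-3.3,235],[-0.2,-4.1,0.3,-3.3,0,-3.3,235],[0,-4.1,0,-3.3,0,-3.3,235],[0.3,-4.1,-0.2,-3.3,0,-3.3,235],[0.5,-4.1,-0.4,-3.3,0,-3.3,235]]'
python3 -m jog '[[0.8,-4,-0.7,-3.3,0,-3.3,235],[0,0,0,0,0,0,235],[0,0,0,0,0,0,235]]'
python3 - <<'E'
from h import *
o=readout.get_obs();print(o["contact_force"],o["finger_gap"],o["qpos"].round(2))
p=camera_params("wrist");a=capture("wrist")[...,::-1];cv2.imwrite("pics/w3raw.png",a);cv2.imwrite("pics/w3.png",cv2.resize(a,(800,600)));np.savez("w3.npz",**p,pos=o["tool_pos"],rot=o["eef_rot"])
ex=np.array([np.cos(np.radians(12)),np.sin(np.radians(12))]);piv=np.array([.633,-.0135])
plan([*(piv-.16*ex),.2476],Rt(12,45))
E
```

```text
time: 10.95
tool_pos: [0.4907, 0.0697, 0.2185]
eef_rot: [0.015, 2.415, -0.007]
contact_force: [-1.1, 0.5, -2.6]
finger_gap: 0.158
grasp_force: 35.0
time: 11.25
tool_pos: [0.4865, 0.062, 0.2158]
eef_rot: [-0.009, 2.43, 0.005]
contact_force: [0.3, -0.4, -3.0]
finger_gap: 0.163
grasp_force: 35.0
[ 0.27138943 -0.35870629 -3.00019148] 0.16279903089077657 [ 0.18 -0.09  2.27 -0.41  0.28 -1.04]
from [0.4869 0.0626 0.2163] to [ 0.4896 -0.044   0.2342] turn [-7.8 -4.2 -8.4] n 3
[-0.44, -3.55, -0.42, -2.59, -1.39, -2.81]
[-0.27, -3.55, -0.57, -2.59, -1.39, -2.81]
[-0.11, -3.53, -0.72, -2.59, -1.39, -2.81]
```

View pics/w3.png

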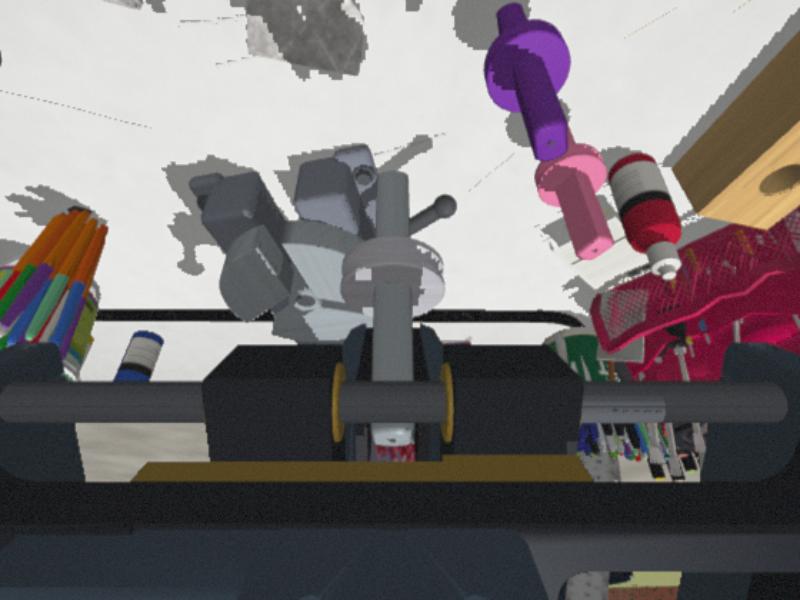

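The shaft hangs upright in the fingers (pulley at (393,280)), and the press plate is visible behind it at (320,260). A joint-speed cap cut the carry move short, so I'll continue.

```bash
python3 -m jog '[[-0.4,-2.6,-0.4,-2,-1,-2.1,235],[-0.3,-2.6,-0.5,-2,-1,-2.1,235],[-0.2,-2.7,-0.6,-2,-1,-2.1,235],[-0.1,-2.7,-0.6,-2,-1,-2.1,235],[0,0,0,0,0,0,235],[0,0,0,0,0,0,235]]'
python3 - <<'E'
from h import *
o=readout.get_obs();print(o["contact_force"],o["finger_gap"],o["qpos"].round(2))
ex=np.array([np.cos(np.radians(12)),np.sin(np.radians(12))]);piv=np.array([.633,-.0135])
plan([*(piv-.14*ex),.2],Rt(12,45))
E
```

```text
time: 11.9
tool_pos: [0.4798, 0.0234, 0.2165]
eef_rot: [-0.098, 2.44, 0.046]
contact_force: [-0.2, -0.6, -2.3]
finger_gap: 0.164
grasp_force: 35.0
[-0.18284288 -0.64706205 -2.28611641] 0.1640098409347255 [-0.03 -0.11  2.28  0.28  0.29 -1.92]
from [0.4798 0.0234 0.2165] to [ 0.5092 -0.0398  0.1866] turn [-4.6 -4.8 -5.6] n 2
[0.03, -3.28, 1.9, -2.3, -2.42, -2.81]
[0.27, -3.35, 1.76, -2.3, -2.42, -2.81]
```

```bash
python3 -m jog '[[0,-1.1,0.7,-0.8,-0.8,-0.9,235],[0,-1.1,0.7,-0.8,-0.8,-0.9,235],[0,-1.1,0.6,-0.8,-0.8,-0.9,235],[0,-1.1,0.6,-0.8,-0.8,-0.9,235],[0.1,-1.1,0.6,-0.8,-0.8,-0.9,235],[0.1,-1.1,0.6,-0.8,-0.8,-0.9,235],[0,0,0,0,0,0,235]]'
python3 - <<'E'
from h import *
o=readout.get_obs();print(o["contact_force"],o["finger_gap"],o["qpos"].round(2))
ex=np.array([np.cos(np.radians(12)),np.sin(np.radians(12))]);piv=np.array([.633,-.0135])
plan([*(piv-.13*ex),.16],Rt(12,45))
E
```

```text
time: 12.6
tool_pos: [0.5124, -0.0089, 0.2185]
eef_rot: [-0.211, 2.403, 0.057]
contact_force: [0.7, 0.3, -2.7]
finger_gap: 0.161
grasp_force: 35.0
[ 0.67846711  0.29906187 -2.69053796] 0.16052162291938693 [-0.18 -0.05  2.24  0.74  0.33 -2.56]
from [ 0.5124 -0.0089  0.2185] to [ 0.519  -0.0377  0.1466] turn [-2.3 -3.2 -1. ] n 2
[2.35, -1.41, 2.75, -1.17, -1.59, -0.52]
[2.44, -1.45, 2.66, -1.17, -1.59, -0.52]
```

Joint 6 is at its limit (-2.56). I'll fit a kinematic model from the readings to see which grasp is feasible at the home position.

```bash
cat > kin.py <<'E'
from h import *
from scipy.optimize import least_squares
def fk(q,k):
    h,a1,a2,a3,a4,L=k;E=lambda s,a:Ro.from_euler(s,a)
    B=E('z',q[0]);U=B*E('y',q[1]);F=U*E('y',q[2])      # link axis = local z, pitch about y
    p=np.array([0,0,h])+B.apply([a1,0,0])+U.apply([0,0,a2])+F.apply([a3,0,a4])
    W=F*E('z',S4*q[3])*E('y',q[4]);T=W*E('z',S6*q[5])
    return p+W.apply([0,0,L]),T
S4=S6=1
D=[([1.128,.3203,1.5657,0,1.2574,-.02],[.2357,.5239,.2131],[-.659,-3.071,.003]),([.14,.31,1.67,0,1.16,-.55],[.5458,.0907,.1762],[-1.328,-2.847,.001]),
([1.04,.38,1.78,-.88,1.17,.42],[.4752,.3639,.2043],[.6,2.291,-.258]),([.18,-.09,2.27,-.41,.28,-1.04],[.4869,.0626,.2163],[-.009,2.43,.005]),
([-.03,-.11,2.28,.28,.29,-1.92],[.4798,.0234,.2165],[-.098,2.44,.046]),([-.18,-.05,2.24,.74,.33,-2.56],[.5124,-.0089,.2185],[-.211,2.403,.057])]
def fit():
    r=least_squares(lambda k:np.ravel([fk(q,k)[0]-t for q,t,_ in D]),[.3,0,.4,0,.4,.25]);return r
if __name__=="__main__":
    r=fit();print(r.x.round(4),(abs(r.fun).max()*1e3).round(1))
    for q,t,e in D:
        T=fk(q,r.x)[1].as_matrix();print(np.c_[T,Ro.from_rotvec(e).as_matrix()].round(2).tolist())
E
python3 kin.py
```

```text
[0.1291 0.0264 0.5802 0.0248 0.3924 0.3234] 13.4
[[-0.41, -0.91, -0.0, -0.91, 0.41, -0.0], [-0.91, 0.41, -0.0, 0.41, 0.91, -0.0], [0.0, 0.0, -1.0, 0.0, -0.0, -1.0]]
[[-0.77, -0.64, 0.0, -0.64, 0.77, -0.0], [-0.64, 0.77, 0.0, 0.77, 0.64, -0.0], [-0.0, -0.0, -1.0, -0.0, -0.0, -1.0]]
[[-0.49, -0.62, 0.61, -0.62, 0.49, 0.61], [-0.87, 0.34, -0.36, 0.34, 0.87, -0.35], [0.02, -0.71, -0.7, -0.71, -0.01, -0.71]]
[[0.01, -0.76, 0.65, -0.76, -0.01, 0.65], [-1.0, -0.0, 0.01, -0.01, 1.0, 0.01], [-0.0, -0.65, -0.76, -0.65, 0.0, -0.76]]
[[0.08, -0.77, 0.64, -0.76, -0.08, 0.64], [-1.0, -0.06, 0.06, -0.06, 1.0, 0.06], [-0.01, -0.64, -0.77, -0.64, 0.01, -0.76]]
[[0.17, -0.73, 0.66, -0.73, -0.17, 0.66], [-0.99, -0.14, 0.1, -0.14, 0.99, 0.1], [0.02, -0.67, -0.74, -0.67, -0.02, -0.75]]
```

```bash
cat > ik.py <<'E'
from kin import *
k=fit().x;Z=Ro.from_euler('z',np.pi/2)
lo=np.array([-3.11,-.84,.21,-1.34,.05,-2.56]);hi=np.array([3.11,2.01,2.61,4.49,2.63,2.56])
def ik(g,R):
    p=np.array(g)+.019*R[:,2];best=None
    for q0 in([0,.3,1.7,0,.8,-1.5],[0,.3,1.7,0,.8,1.5],[0,.3,1.7,3.1,.8,-1.5],[0,.3,1.7,3.1,.8,1.5],[0,.3,1.7,1.5,.8,0]):
        def f(q):
            P,T=fk(q,k);return np.r_[(P-p)*10,((T*Z).as_matrix()-R).ravel()]
        r=least_squares(f,q0,bounds=(lo,hi))
        if best is None or r.cost<best.cost-1e-6:best=r
    return best.x.round(2),round(best.cost,4)
E
python3 - <<'E'
from ik import *
ex=np.array([np.cos(np.radians(12)),np.sin(np.radians(12))]);piv=np.array([.633,-.0135])
for fl in(0,1):
  for hd,t in((12,45),(12,35),(12,55),(12,70)):
    for d,z in((.13,.18),(.025,.13)):print(fl,hd,t,d,*ik([*(piv-d*ex),z],Rt(hd,t,fl)))
E
```

```text
0 12 45 0.13 [-0.28  0.08  2.38  1.78  0.35  2.56] 0.0012
0 12 45 0.025 [-0.16  0.31  2.23  2.08  0.3   2.35] 0.0
0 12 35 0.13 [-0.21  0.07  2.22  0.67  0.37 -2.56] 0.0002
0 12 35 0.025 [-0.11  0.29  2.09  0.74  0.25 -2.56] 0.0005
0 12 55 0.13 [-0.34  0.13  2.48  2.2   0.55  2.1 ] 0.0
0 12 55 0.025 [-0.19  0.36  2.35  2.52  0.58  1.87] 0.0
0 12 70 0.13 [-0.43  0.28  2.61  2.38  0.98  1.77] 0.0038
0 12 70 0.025 [-0.23  0.54  2.5   2.68  1.13  1.62] 0.0
1 12 45 0.13 [-0.28  0.07  2.35  1.59  0.34 -0.38] 0.0
1 12 45 0.025 [-0.16  0.31  2.23  2.08  0.3  -0.8 ] 0.0
1 12 35 0.13 [-0.23  0.07  2.23  0.73  0.37  0.51] 0.0
1 12 35 0.025 [-0.12  0.29  2.1   0.88  0.25  0.43] 0.0
1 12 55 0.13 [-0.34  0.13  2.48  2.2   0.55 -1.04] 0.0
1 12 55 0.025 [-0.19  0.36  2.35  2.52  0.58 -1.27] 0.0
1 12 70 0.13 [-0.43  0.28  2.61  2.38  0.98 -1.37] 0.0038
1 12 70 0.025 [-0.23  0.54  2.5   2.68  1.13 -1.52] 0.0
```

```bash
python3 - <<'E'
from ik import *
ex=np.array([np.cos(np.radians(12)),np.sin(np.radians(12))]);piv=np.array([.633,-.0135])
for t in(22,26,30,33):
    for d,z in((.13,.17),(.08,.121),(.025,.121)):print(t,d,*ik([*(piv-d*ex),z],Rt(12,t,0)))
q=readout.get_obs();print(fk(q["qpos"],k)[0]-q["tool_pos"])
E
```

```text
22 0.13 [-0.16  0.12  2.08  0.25  0.59 -2.12] 0.0
22 0.08 [-0.12  0.26  2.06  0.27  0.47 -2.12] 0.0
22 0.025 [-0.09  0.33  1.94  0.23  0.51 -2.04] 0.0
26 0.13 [-0.18  0.11  2.13  0.35  0.51 -2.23] 0.0
26 0.08 [-0.14  0.25  2.11  0.41  0.38 -2.27] 0.0
26 0.025 [-0.1   0.32  2.    0.34  0.41 -2.16] 0.0
30 0.13 [-0.2   0.09  2.18  0.5   0.43 -2.39] 0.0
30 0.08 [-0.15  0.24  2.16  0.65  0.3  -2.51] 0.0
30 0.025 [-0.11  0.31  2.05  0.52  0.32 -2.35] 0.0
33 0.13 [-0.21  0.09  2.22  0.66  0.37 -2.56] 0.0
33 0.08 [-0.14  0.24  2.18  0.71  0.25 -2.56] 0.0011
33 0.025 [-0.12  0.31  2.09  0.73  0.26 -2.56] 0.0
[-0.00308122 -0.01383663  0.0009804 ]
```

```bash
python3 - <<'E'
from h import *
plan([.5336,.3263,.2395],Ro.from_rotvec([.615,2.29,-.257]).as_matrix(),n=14,grasp=False)
E
```

```text
from [ 0.5124 -0.0089  0.2185] to [0.5336 0.3263 0.2395] turn [26.7 -2.7 29.5] n 14
[-0.54, 2.33, 0.22, 1.91, -0.19, 2.1]
[-0.45, 2.36, 0.15, 1.91, -0.19, 2.1]
[-0.36, 2.38, 0.07, 1.91, -0.19, 2.1]
[-0.28, 2.39, -0.01, 1.91, -0.19, 2.1]
[-0.19, 2.4, -0.09, 1.91, -0.19, 2.1]
[-0.1, 2.4, -0.17, 1.91, -0.19, 2.1]
[-0.01, 2.39, -0.24, 1.91, -0.19, 2.1]
[0.07, 2.38, -0.32, 1.91, -0.19, 2.1]
[0.16, 2.36, -0.4, 1.91, -0.19, 2.1]
[0.24, 2.34, -0.48, 1.91, -0.19, 2.1]
[0.33, 2.31, -0.56, 1.91, -0.19, 2.1]
[0.41, 2.28, -0.64, 1.91, -0.19, 2.1]
[0.49, 2.24, -0.72, 1.91, -0.19, 2.1]
[0.57, 2.2, -0.79, 1.91, -0.19, 2.1]
```

```bash
python3 -m jog '[[-0.5,2.3,0.2,1.9,-0.2,2.1,235],[-0.5,2.4,0.1,1.9,-0.2,2.1,235],[-0.4,2.4,0,1.9,-0.2,2.1,235],[-0.3,2.4,0,1.9,-0.2,2.1,235],[-0.2,2.4,-0.1,1.9,-0.2,2.1,235],[-0.1,2.4,-0.2,1.9,-0.2,2.1,235],[0,2.4,-0.2,1.9,-0.2,2.1,235],[0,2.4,-0.3,1.9,-0.2,2.1,235]]'
python3 -m jog '[[0.2,2.4,-0.4,1.9,-0.2,2.1,235],[0.2,2.3,-0.5,1.9,-0.2,2.1,235],[0.3,2.3,-0.6,1.9,-0.2,2.1,235],[0.4,2.3,-0.6,1.9,-0.2,2.1,235],[0.5,2.2,-0.7,1.9,-0.2,2.1,235],[0.6,2.2,-0.8,1.9,-0.2,2.1,235],[0,0,0,0,0,0,235]]'
python3 - <<'E'
from h import *
plan([.5330,.326,.2395],Ro.from_rotvec([.615,2.29,-.257]).as_matrix(),grasp=False)
E
```

```text
time: 13.4
tool_pos: [0.498, 0.0807, 0.2107]
eef_rot: [0.015, 2.456, -0.034]
contact_force: [-0.1, 0.8, -1.6]
finger_gap: 0.162
grasp_force: 35.0
time: 14.1
tool_pos: [0.4776, 0.2224, 0.2201]
eef_rot: [0.348, 2.413, -0.166]
contact_force: [0.1, -0.7, -2.0]
finger_gap: 0.164
grasp_force: 35.0
from [0.4776 0.2224 0.2201] to [0.533  0.326  0.2395] turn [ 7.9 -4.1 10.6] n 3
[-1.06, 3.82, -0.07, 2.62, -1.37, 3.53]
[-0.83, 3.88, -0.23, 2.62, -1.37, 3.53]
[-0.6, 3.91, -0.39, 2.62, -1.37, 3.53]
```

```bash
python3 -m jog '[[-1.1,2.3,-0.1,1.6,-0.8,2.1,235],[-0.6,2.3,-0.1,1.6,-0.8,2.1,235],[-0.5,2.3,-0.1,1.6,-0.8,2.1,235],[-0.4,2.4,-0.2,1.6,-0.8,2.1,235],[-0.4,2.4,-0.2,1.6,-0.8,2.1,235],[0,0,0,0,0,0,235],[0,0,0,0,0,0,235]]'
python3 - <<'E'
from h import *
plan([.5328,.3255,.2395],Ro.from_rotvec([.615,2.29,-.257]).as_matrix(),grasp=False)
E
```

```text
time: 14.8
tool_pos: [0.5385, 0.3192, 0.2414]
eef_rot: [0.619, 2.292, -0.269]
contact_force: [-0.8, -0.6, -1.5]
finger_gap: 0.162
grasp_force: 35.0
from [0.5385 0.3192 0.2414] to [0.5328 0.3255 0.2395] turn [-0.6 -0.1  0.1] n 1
[0.71, 0.25, -0.44, -0.57, -0.11, 0.07]
```

```bash
python3 -m jog '[[0.7,0.25,-0.45,-0.6,-0.1,0,235],[0,0,0,0,0,0,235],[0,0,0,0,0,0,235]]'
python3 - <<'E'
from h import *
plan([.5328,.3255,.2395],Ro.from_rotvec([.615,2.29,-.257]).as_matrix(),grasp=False)
E
```

```text
time: 15.1
tool_pos: [0.5323, 0.3249, 0.2405]
eef_rot: [0.614, 2.29, -0.256]
contact_force: [0.1, 0.2, -2.4]
finger_gap: 0.163
grasp_force: 35.0
from [0.5323 0.3249 0.2405] to [0.5328 0.3255 0.2395] turn [0.1 0.  0. ] n 1
[0.06, 0.07, 0.08, 0.06, 0.02, 0.04]
```

```bash
python3 -m jog '[[2.5,0.05,2.5,0,0,0,235],[2.5,0,2.5,0,0,0,235],[0,0,0,0,0,0,235],[0,0,0,0,0,0,235],[1,0,1,0,0,0,235],[1,0,1,0,0,0,235],[0.8,0,0.8,0,0,0,235],[0,0,0,0,0,0,235]]'
python3 - <<'E'
from h import *
plan([.5328,.3255,.0942],Ro.from_rotvec([.615,2.29,-.257]).as_matrix(),grasp=False)
E
```

```text
time: 15.9
tool_pos: [0.5332, 0.3258, 0.1302]
eef_rot: [0.614, 2.29, -0.256]
contact_force: [0.7, 0.4, -3.1]
finger_gap: 0.164
grasp_force: 35.0
from [0.5332 0.3258 0.1302] to [0.5328 0.3255 0.0942] turn [0. 0. 0.] n 1
[2.56, -0.04, 2.53, 0.05, 0.03, 0.03]
```

```bash
python3 - <<'E'
from h import *
from ik import ik
for t in(45,28):print(*ik([.521,.333,.1],Rt(10,t)))
o=readout.get_obs();R=Ro.from_rotvec(o["eef_rot"]).as_matrix();print(o["tool_pos"]-.019*R[:,2])
plan([.521,.3325,.1085],Rt(10,45),n=8)
E
```

```text
[0.76 0.39 2.21 4.36 0.43 0.82] 0.0
[ 0.68  0.37  2.01 -0.63  0.4  -0.52] 0.0
[0.52156104 0.33250437 0.14358339]
from [0.5332 0.3258 0.1302] to [0.5342 0.3348 0.0951] turn [-28.4  -0.  -28.3] n 8
[0.34, 0.11, 0.28, -3.55, -0.0, -3.53]
[0.34, 0.11, 0.28, -3.55, -0.0, -3.53]
[0.33, 0.11, 0.29, -3.55, -0.0, -3.53]
[0.32, 0.11, 0.3, -3.55, -0.0, -3.53]
[0.31, 0.11, 0.31, -3.55, -0.0, -3.53]
[0.31, 0.11, 0.31, -3.55, -0.0, -3.53]
[0.3, 0.11, 0.32, -3.55, -0.0, -3.53]
[0.29, 0.11, 0.33, -3.55, -0.0, -3.53]
```

```bash
python3 - <<'E'
from h import *
from ik import ik
for h in(-15,-10):
  for t in(45,28):print(h,t,*ik([.521,.333,.108],Rt(h,t)))
plan([.521,.3325,.1085],Rt(-12,45),n=6)
E
```

```text
-15 45 [ 0.89  0.45  2.04 -1.27  0.74  0.61] 0.0
-15 28 [ 0.77  0.41  1.9  -0.69  0.68 -0.03] 0.0
-10 45 [ 0.87  0.44  2.07 -1.34  0.68  0.6 ] 0.0001
-10 28 [ 0.75  0.4   1.92 -0.69  0.63 -0.11] 0.0
from [0.5332 0.3258 0.1302] to [0.5341 0.3297 0.0951] turn [-12.8   0.  -12.7] n 6
[0.43, 0.07, 0.4, -2.14, 0.0, -2.12]
[0.42, 0.07, 0.4, -2.14, 0.0, -2.12]
[0.42, 0.07, 0.4, -2.14, 0.0, -2.12]
[0.42, 0.07, 0.41, -2.14, 0.0, -2.12]
[0.42, 0.07, 0.41, -2.14, 0.0, -2.12]
[0.41, 0.07, 0.41, -2.14, 0.0, -2.12]
```

```bash
python3 -m jog '[[0.5,0.05,0.5,-2.1,0,-2.1,235],[0.5,0.05,0.5,-2.1,0,-2.1,235],[0.5,0.05,0.5,-2.1,0,-2.1,235],[0.5,0.05,0.5,-2.1,0,-2.1,235],[0.45,0.05,0.45,-2.1,0,-2.1,235],[0,0,0,0,0,0,235],[0,0,0,0,0,0,235]]'
python3 - <<'E'
from h import *
o=readout.get_obs();print(o["contact_force"],o["qpos"].round(2))
plan([.521,.3325,.1078],Rt(-15,45),n=1)
E
```

```text
time: 16.6
tool_pos: [0.5348, 0.3284, 0.0968]
eef_rot: [0.313, 2.337, -0.13]
contact_force: [0.1, 0.6, -1.7]
finger_gap: 0.163
grasp_force: 35.0
[ 0.11063866  0.56273993 -1.6867342 ] [ 0.88  0.44  2.02 -1.25  0.75  0.58]
from [0.5348 0.3284 0.0968] to [0.534  0.329  0.0944] turn [-0.2  0.1 -0.2] n 1
[0.24, 0.04, 0.1, -0.17, 0.09, -0.19]
```

```bash
python3 -m jog '[[0.15,0,0.15,0,0,0,235],[0,0,0,0,0,0,235],[0,0,0,0,0,0,150],[0,0,0,0,0,0,60],[0,0,0,0,0,0,0],[0,0,0,0,0,0,0],[0,0,0,0,0,0,0]]'
python3 - <<'E'
from h import *
o=readout.get_obs();print(o["contact_force"],o["qpos"].round(2))
plan([.5162,.3338,.097],Rt(-15,28),n=4)
E
```

```text
time: 17.3
tool_pos: [0.5341, 0.3279, 0.0932]
eef_rot: [0.312, 2.339, -0.131]
contact_force: [0.1, -0.3, 0.0]
finger_gap: 0.567
grasp_force: 0.0
[ 0.14824298 -0.31661365  0.02456442] [ 0.88  0.45  2.02 -1.25  0.75  0.58]
from [0.5341 0.3279 0.0932] to [0.5248 0.3315 0.0802] turn [-0.2 17.  -0.1] n 4
[0.4, 0.03, 0.06, -0.05, 4.25, -0.03]
[0.4, 0.03, 0.09, -0.05, 4.25, -0.03]
[0.39, 0.03, 0.11, -0.05, 4.25, -0.03]
[0.38, 0.03, 0.14, -0.05, 4.25, -0.03]
```

```bash
python3 -m jog '[[0.4,0,0.1,0,4.2,0,80],[0.4,0,0.1,0,4.2,0,80],[0.4,0,0.1,0,4.2,0,80],[0.4,0.1,0.1,0,4.4,0,80],[0,0,0,0,0,0,80],[0,0,0,0,0,0,80]]'
python3 - <<'E'
from h import *
o=readout.get_obs();print(o["contact_force"],o["qpos"].round(2))
plan([.5162,.3338,.097],Rt(-15,28),n=1)
p=camera_params("wrist");a=capture("wrist")[...,::-1];cv2.imwrite("pics/w4.png",cv2.resize(a,(800,600)));np.savez("w4.npz",**p)
E
```

```text
time: 17.9
tool_pos: [0.5249, 0.331, 0.0801]
eef_rot: [0.352, 2.631, -0.091]
contact_force: [-0.0, 0.1, 0.4]
finger_gap: 0.685
grasp_force: 0.0
[-0.01944797  0.05278982  0.43653813] [ 0.76  0.42  1.91 -0.7   0.68 -0.01]
from [0.5249 0.331  0.0801] to [0.5248 0.3315 0.0802] turn [-0.2  0.1 -0.2] n 1
[0.01, 0.05, -0.02, -0.22, 0.08, -0.18]
```

View pics/w4.png

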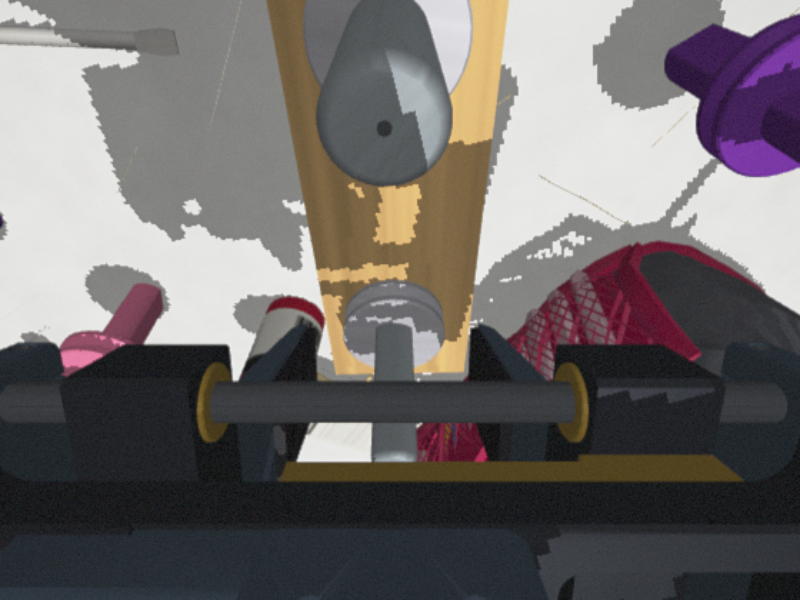

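The flatted shaft is seated in its hole, pulley at (393,320), centred between the fingers. The round shaft at (385,120) hasn't moved. That's my tenth and last picture, so the rest goes by numbers. Regrasp now.

```bash
python3 -m jog '[[0,0.05,0,-0.2,0,-0.2,160],[0,0,0,0,0,0,200],[0,0,0,0,0,0,235],[0,0,0,0,0,0,235],[0,0,0,0,0,0,235],[0,0,0,0,0,0,235],[0,0,0,0,0,0,235],[0,0,0,0,0,0,235]]' 40
python3 - <<'E'
from h import *
o=readout.get_obs();print(o["contact_force"],o["ft_torque"],o["qpos"].round(2))
R=Ro.from_rotvec(o["eef_rot"]).as_matrix();print("grasp",o["tool_pos"]-.019*R[:,2],"down in tool",-R[2])
E
```

```text
time: 18.75
tool_pos: [0.5248, 0.3319, 0.08]
eef_rot: [0.345, 2.633, -0.086]
contact_force: [0.5, 0.0, -0.4]
finger_gap: 0.16
grasp_force: 40.0
[ 0.52502591  0.02130548 -0.44989888] [0.04201844 0.3180922  0.02021859] [ 0.76  0.42  1.91 -0.7   0.67 -0.02]
grasp [0.51617373 0.33417302 0.09682285] down in tool [4.69326036e-01 2.35716605e-04 8.83024924e-01]
```

```bash
python3 -m jog '[[-0.5,0,-0.9,0,0,0,235],[-1.4,0,-2.6,0,0,0,235],[-1.9,0,-3.5,0,0,0,235],[-1.9,0,-3.5,0,0,0,235],[-1.1,0,-2.1,0,0,0,235],[0,0,0,0,0,0,235],[0,0,0,0,0,0,235]]'
python3 - <<'E'
from h import *
from ik import ik
ex=np.array([np.cos(np.radians(12)),np.sin(np.radians(12))]);piv=np.array([.633,-.0135])
o=readout.get_obs();print(o["contact_force"])
t=[*(piv-.15*ex),.23];print(*ik(t,Rt(12,28)));plan(t,Rt(12,28),n=14)
E
```

```text
time: 19.45
tool_pos: [0.525, 0.3313, 0.2226]
eef_rot: [0.346, 2.635, -0.087]
contact_force: [-0.7, -0.2, -3.0]
finger_gap: 0.162
grasp_force: 40.0
[-0.67152448 -0.24309241 -2.97601946]
[-0.21 -0.01  2.08  0.33  0.64 -2.21] 0.0
from [0.525  0.3313 0.2226] to [ 0.495  -0.0428  0.2132] turn [-12.7  -0.1 -23.8] n 14
[-0.39, -2.64, 0.29, -0.91, -0.01, -1.7]
[-0.32, -2.65, 0.25, -0.91, -0.01, -1.7]
[-0.24, -2.66, 0.2, -0.91, -0.01, -1.7]
[-0.16, -2.67, 0.16, -0.91, -0.01, -1.7]
[-0.08, -2.68, 0.12, -0.91, -0.01, -1.7]
[0.0, -2.68, 0.08, -0.91, -0.01, -1.7]
[0.08, -2.68, 0.03, -0.91, -0.01, -1.7]
[0.16, -2.68, -0.01, -0.91, -0.01, -1.7]
[0.24, -2.67, -0.05, -0.91, -0.01, -1.7]
[0.32, -2.66, -0.09, -0.91, -0.01, -1.7]
[0.4, -2.65, -0.13, -0.91, -0.01, -1.7]
[0.48, -2.63, -0.18, -0.91, -0.01, -1.7]
[0.55, -2.62, -0.22, -0.91, -0.01, -1.7]
[0.63, -2.59, -0.26, -0.91, -0.01, -1.7]
```

```bash
python3 -m jog '[[-0.4,-2.6,0.2,-0.9,0,-1.7,235],[-0.3,-2.6,0.2,-0.9,0,-1.7,235],[-0.2,-2.7,0.2,-0.9,0,-1.7,235],[-0.2,-2.7,0.1,-0.9,0,-1.7,235],[-0.1,-2.7,0.1,-0.9,0,-1.7,235],[0,-2.7,0.1,-0.9,0,-1.7,235],[0.1,-2.7,0,-0.9,0,-1.7,235],[0.2,-2.7,0,-0.9,0,-1.7,235]]'
python3 -m jog '[[0.2,-2.7,0,-0.9,0,-1.7,235],[0.3,-2.7,-0.1,-0.9,0,-1.7,235],[0.4,-2.6,-0.1,-0.9,0,-1.7,235],[0.5,-2.6,-0.2,-0.9,0,-1.7,235],[0.6,-2.6,-0.2,-0.9,0,-1.7,235],[0.6,-2.6,-0.3,-0.9,0,-1.7,235],[0,0,0,0,0,0,235],[0,0,0,0,0,0,235]]'
python3 - <<'E'
from h import *
ex=np.array([np.cos(np.radians(12)),np.sin(np.radians(12))]);piv=np.array([.633,-.0135])
o=readout.get_obs();print(o["contact_force"],o["qpos"].round(2))
t=[*(piv-.15*ex),.23];plan(t,Rt(12,28))
E
```

```text
time: 20.25
tool_pos: [0.5052, 0.1161, 0.2164]
eef_rot: [-0.013, 2.659, -0.0]
contact_force: [-1.0, -0.3, -2.1]
finger_gap: 0.163
grasp_force: 40.0
time: 21.05
tool_pos: [0.4931, -0.043, 0.213]
eef_rot: [-0.274, 2.646, 0.07]
contact_force: [-0.7, 0.1, -2.5]
finger_gap: 0.159
grasp_force: 40.0
[-0.72226489  0.08132133 -2.46206531] [-0.25 -0.01  2.08  0.34  0.66 -2.26]
from [ 0.4931 -0.043   0.213 ] to [ 0.495  -0.0428  0.2132] turn [ 0.  -0.3 -0.2] n 1
[-0.18, -0.03, 0.07, 0.01, -0.29, -0.16]
```

```bash
python3 - <<'E'
from h import *
t=cv2.imread("pics/top1.png",0).astype(np.float32);p=camera_params("top")
h=np.radians(12);ex=np.array([np.cos(h),np.sin(h)]);ey=np.array([-ex[1],ex[0]]);piv=np.array([.633,-.0135])
y=np.arange(-20,21,2)
print("cam",(-p["R"].T@p["t"]).round(2));print("y  ",y.tolist())
for r in(40,45,50,55,60,65,69):
    X=np.array([[*(piv-r/1e3*ex+v/1e3*ey),.078] for v in y]);u=proj("top",X).astype(np.float32)
    print(r,cv2.remap(t,u[:,0].reshape(1,-1),u[:,1].reshape(1,-1),cv2.INTER_LINEAR)[0].round().astype(int).tolist())
E
```

```text
cam [0.29 0.1  1.34]
y   [-20, -18, -16, -14, -12, -10, -8, -6, -4, -2, 0, 2, 4, 6, 8, 10, 12, 14, 16, 18, 20]
40 [67, 67, 68, 67, 72, 77, 68, 77, 115, 153, 166, 149, 132, 113, 93, 92, 106, 122, 127, 126, 126]
45 [68, 68, 67, 67, 67, 60, 60, 64, 114, 158, 172, 174, 171, 145, 119, 105, 123, 132, 126, 125, 125]
50 [69, 69, 68, 67, 82, 84, 70, 93, 131, 163, 175, 172, 153, 118, 72, 84, 105, 129, 128, 127, 125]
55 [68, 67, 68, 68, 66, 64, 60, 59, 112, 149, 174, 172, 162, 143, 114, 107, 128, 132, 128, 126, 126]
60 [69, 70, 66, 68, 95, 103, 102, 110, 135, 169, 170, 170, 173, 152, 124, 101, 113, 131, 131, 130, 128]
65 [62, 64, 71, 96, 111, 116, 81, 82, 130, 156, 172, 173, 159, 138, 107, 107, 126, 130, 129, 129, 122]
69 [54, 52, 49, 70, 97, 89, 80, 83, 127, 160, 168, 172, 168, 149, 117, 85, 82, 80, 81, 79, 73]
```

```bash
cat > ins.py <<'E'
from h import *
h=np.radians(12);ex=np.array([np.cos(h),np.sin(h)]);ey=np.array([-ex[1],ex[0]]);piv=np.array([.633,-.0135])
def st():
    o=readout.get_obs();R=Ro.from_rotvec(o["eef_rot"]).as_matrix();g=o["tool_pos"]-.019*R[:,2];d=g[:2]-piv;F=o["contact_force"]
    print("axis d %.1f lat %.1f  under z %.1f (mm)"%(-d@ex*1e3-5,d@ey*1e3,(g[2]-.0428)*1e3),"F back/left/up %.1f %.1f %.1f"%(F[:2]@ex,F[:2]@ey,F[2]),"T",o["ft_torque"].round(2),"gap",round(o["finger_gap"],3),"q",o["qpos"].round(2),o["time"])
def go(d,lat,z,n=None):
    st();plan([*(piv-(d+5)/1e3*ex+lat/1e3*ey),z/1e3+.0428],Rt(12,28),n)
E
python3 -c "
from ins import *
go(115,1,80,4)"
```

```text
axis d 146.8 lat 0.3  under z 187.0 (mm) F back/left/up -0.7 0.2 -2.5 T [-0.02  0.49 -0.03] gap 0.159 q [-0.25 -0.01  2.08  0.34  0.66 -2.26] 21.05
from [ 0.4931 -0.043   0.213 ] to [ 0.5241 -0.0356  0.106 ] turn [ 0.  -0.3 -0.2] n 4
[0.54, 0.02, 2.74, 0.0, -0.07, -0.04]
[0.54, 0.02, 2.74, 0.0, -0.07, -0.04]
[0.55, 0.02, 2.74, 0.0, -0.07, -0.04]
[0.55, 0.02, 2.74, 0.0, -0.07, -0.04]
```

```bash
python3 -m jog '[[0.5,0,2.7,0,0,0,235],[0.5,0,2.7,0,0,0,235],[0.5,0.1,2.7,0,-0.2,-0.1,235],[0.5,0,2.6,0,0,0,235],[0,0,0,0,0,0,235],[0,0,0,0,0,0,235]]'
python3 -c "
from ins import *
go(115,1,80,1)"
```

```text
time: 21.65
tool_pos: [0.5258, -0.0336, 0.1109]
eef_rot: [-0.282, 2.639, 0.07]
contact_force: [0.4, 0.4, -2.1]
finger_gap: 0.163
grasp_force: 40.0
axis d 112.9 lat 2.6  under z 84.9 (mm) F back/left/up 0.4 0.3 -2.1 T [-0.06  0.44 -0.03] gap 0.163 q [-0.21  0.18  2.19  0.55  0.37 -2.47] 21.65
from [ 0.5258 -0.0336  0.1109] to [ 0.5241 -0.0356  0.106 ] turn [0.1 0.1 0.2] n 1
[0.42, -0.16, 0.34, 0.06, 0.07, 0.17]
```

```bash
python3 -m jog '[[0.4,-0.15,0.35,0,0,0.1,235],[-0.9,0,0.5,0,0,0,235],[-0.9,0,0.5,0,0,0,235],[0,0,0,0,0,0,235],[0,0,0,0,0,0,235]]'
python3 -c "
from ins import *
go(80,1,80,1)"
```

```text
time: 22.15
tool_pos: [0.5457, -0.0322, 0.1069]
eef_rot: [-0.278, 2.636, 0.068]
contact_force: [-0.3, -0.4, -1.7]
finger_gap: 0.163
grasp_force: 40.0
axis d 93.3 lat -0.2  under z 80.8 (mm) F back/left/up -0.4 -0.3 -1.7 T [-0.09  0.54 -0.03] gap 0.163 q [-0.19  0.21  2.16  0.55  0.36 -2.45] 22.15
from [ 0.5457 -0.0322  0.1069] to [ 0.5584 -0.0283  0.106 ] turn [-0.   0.2  0.1] n 1
[-1.13, 0.12, 0.7, -0.04, 0.24, 0.06]
```

```bash
python3 -m jog '[[-0.6,0.12,0.35,0,0.2,0,235],[-0.5,0,0.3,0,0,0,235],[0,0,0,0,0,0,235],[0,0,0,0,0,0,235]]'
python3 -c "
from ins import *
go(72,1,80,1)"
```

```text
time: 22.55
tool_pos: [0.557, -0.0286, 0.1056]
eef_rot: [-0.278, 2.641, 0.068]
contact_force: [-0.7, 0.0, -1.8]
finger_gap: 0.163
grasp_force: 40.0
axis d 81.3 lat 1.1  under z 79.6 (mm) F back/left/up -0.7 0.2 -1.8 T [-0.08  0.53  0.02] gap 0.163 q [-0.18  0.23  2.14  0.52  0.37 -2.41] 22.55
from [ 0.557  -0.0286  0.1056] to [ 0.5662 -0.0267  0.106 ] turn [-0. -0.  0.] n 1
[-0.84, -0.01, 0.4, -0.02, -0.04, 0.02]
```

```bash
python3 -m jog '[[-0.45,0,0.22,0,0,0,235],[-0.45,0,0.22,0,0,0,235],[0,0,0,0,0,0,235],[0,0,0,0,0,0,235]]'
python3 -c "
from ins import *
go(62,1,80,1)"
```

```text
time: 22.95
tool_pos: [0.5672, -0.0265, 0.1061]
eef_rot: [-0.278, 2.64, 0.068]
contact_force: [-0.6, 0.6, -2.1]
finger_gap: 0.161
grasp_force: 40.0
axis d 71.0 lat 1.0  under z 80.0 (mm) F back/left/up -0.4 0.7 -2.1 T [-0.1   0.53  0.03] gap 0.161 q [-0.17  0.24  2.12  0.5   0.37 -2.38] 22.95
from [ 0.5672 -0.0265  0.1061] to [ 0.576  -0.0246  0.106 ] turn [-0. -0.  0.] n 1
[-0.79, -0.0, 0.42, -0.03, -0.02, 0.02]
```

```bash
python3 -m jog '[[-0.6,0,0.32,0,0,0,235],[-0.6,0,0.32,0,0,0,235],[-0.6,0,0.32,0,0,0,235],[0,0,0,0,0,0,235],[0,0,0,0,0,0,235]]'
python3 -c "
from ins import *
go(38,1,80,1)"
```

```text
time: 23.45
tool_pos: [0.5871, -0.0221, 0.1059]
eef_rot: [-0.278, 2.641, 0.069]
contact_force: [0.1, 0.1, -2.1]
finger_gap: 0.162
grasp_force: 40.0
axis d 50.6 lat 1.1  under z 79.9 (mm) F back/left/up 0.2 0.1 -2.1 T [-0.07  0.54 -0.04] gap 0.162 q [-0.15  0.27  2.08  0.47  0.37 -2.33] 23.45
from [ 0.5871 -0.0221  0.1059] to [ 0.5995 -0.0196  0.106 ] turn [-0. -0.  0.] n 1
[-1.12, -0.01, 0.58, -0.02, -0.04, 0.03]
```

```bash
python3 -m jog '[[-0.6,0,0.32,0,0,0,235],[-0.6,0,0.32,0,0,0,235],[0,0,0,0,0,0,235],[0,0,0,0,0,0,235]]'
python3 -c "
from ins import *
st()"
python3 -m jog '[[-0.3,0,0.16,0,0,0,235],[-0.3,0,0.16,0,0,0,235],[0,0,0,0,0,0,235],[0,0,0,0,0,0,235]]'
python3 -c "
from ins import *
go(25,1,78.5,1)"
```

```text
time: 23.85
tool_pos: [0.6005, -0.0194, 0.106]
eef_rot: [-0.278, 2.64, 0.068]
contact_force: [0.5, 0.1, -2.7]
finger_gap: 0.161
grasp_force: 40.0
axis d 37.0 lat 1.0  under z 80.0 (mm) F back/left/up 0.5 0.0 -2.7 T [-0.12  0.5   0.02] gap 0.161 q [-0.14  0.28  2.05  0.45  0.38 -2.3 ] 23.85
time: 24.25
tool_pos: [0.607, -0.018, 0.106]
eef_rot: [-0.278, 2.64, 0.068]
contact_force: [0.6, -0.2, -3.5]
finger_gap: 0.165
grasp_force: 40.0
axis d 30.3 lat 1.0  under z 80.0 (mm) F back/left/up 0.5 -0.3 -3.5 T [-0.03  0.5   0.  ] gap 0.165 q [-0.14  0.29  2.04  0.44  0.38 -2.29] 24.25
from [ 0.607 -0.018  0.106] to [ 0.6122 -0.0169  0.1045] turn [-0. -0.  0.] n 1
[-0.4, 0.0, 0.38, -0.04, -0.02, 0.02]
```

```bash
python3 -m jog '[[-0.2,0,0.1,0,0,0,235],[-0.15,0,0.08,0,0,0,235],[0,0,0,0,0,0,235]]' >/dev/null
python3 -c "
from ins import *
st()"
python3 -m jog '[[-0.12,0,0.06,0,0,0,235],[0,0,0,0,0,0,235]]' >/dev/null
python3 -c "
from ins import *
st()"
python3 -m jog '[[0.05,0,0.09,0,0,0,235],[0,0,0,0,0,0,235]]' >/dev/null
python3 -c "
from ins import *
st()"
```

```text
axis d 26.1 lat 0.9  under z 80.2 (mm) F back/left/up -1.2 0.8 -2.4 T [-0.09  0.51 -0.  ] gap 0.162 q [-0.13  0.3   2.03  0.43  0.38 -2.28] 24.55
axis d 24.9 lat 0.9  under z 80.2 (mm) F back/left/up -0.3 -0.1 -1.4 T [-0.06  0.5  -0.02] gap 0.163 q [-0.13  0.3   2.03  0.43  0.39 -2.28] 24.75
axis d 25.3 lat 1.0  under z 78.9 (mm) F back/left/up -0.1 0.4 -2.2 T [-0.05  0.52 -0.  ] gap 0.155 q [-0.13  0.3   2.03  0.43  0.38 -2.28] 24.95
```

```bash
for i in 1 2; do python3 -m jog '[[0.05,0,0.09,0,0,0,235],[0,0,0,0,0,0,235]]' >/dev/null
python3 -c "
from ins import *
st()"; done
python3 -m jog '[[-0.1,0,0.05,0,0,0,235],[0,0,0,0,0,0,235]]' >/dev/null
python3 -c "
from ins import *
st()"
```

```text
axis d 25.0 lat 0.9  under z 78.1 (mm) F back/left/up 0.0 -0.0 -1.6 T [-0.04  0.49 -0.  ] gap 0.16 q [-0.13  0.3   2.03  0.44  0.38 -2.28] 25.15
axis d 24.7 lat 0.8  under z 78.0 (mm) F back/left/up -3.4 -0.0 4.5 T [0.15 0.55 0.12] gap 0.16 q [-0.13  0.3   2.03  0.44  0.38 -2.29] 25.35
axis d 24.2 lat 0.8  under z 78.1 (mm) F back/left/up -7.3 0.2 8.6 T [-0.12  0.97 -0.03] gap 0.164 q [-0.13  0.3   2.03  0.44  0.38 -2.28] 25.55
```

```bash
python3 -m jog '[[-0.04,0,-0.07,0,0,0,235],[0,0,0,0,0,0,235]]' >/dev/null
python3 -c "
from ins import *
st()"
python3 -m jog '[[-0.09,0,0.05,0,0,0,235],[0,0,0,0,0,0,235]]' >/dev/null
python3 -c "
from ins import *
st()"
```

```text
axis d 24.3 lat 0.9  under z 78.0 (mm) F back/left/up -5.3 -0.4 5.7 T [-0.29  0.88 -0.09] gap 0.16 q [-0.13  0.3   2.03  0.43  0.38 -2.28] 25.75
axis d 24.1 lat 0.9  under z 78.1 (mm) F back/left/up -10.7 -1.0 9.2 T [-0.55  1.45 -0.19] gap 0.162 q [-0.13  0.3   2.03  0.43  0.38 -2.28] 25.95
```

```bash
python3 -m jog '[[0.05,0,-0.08,0,0,0,235],[0,0,0,0,0,0,225],[0,0,0,0,0,0,200],[0,0,0,0,0,0,150],[0,0,0,0,0,0,100],[0,0,0,0,0,0,100],[0,0,0,0,0,0,100]]'
python3 -c "
from ins import *
st()"
```

```text
time: 26.65
tool_pos: [0.6136, -0.0167, 0.1043]
eef_rot: [-0.278, 2.64, 0.068]
contact_force: [-0.2, 0.8, -0.7]
finger_gap: 0.536
grasp_force: 0.0
axis d 23.6 lat 0.9  under z 78.3 (mm) F back/left/up 0.0 0.8 -0.7 T [ 0.01  0.28 -0.  ] gap 0.536 q [-0.13  0.3   2.03  0.43  0.38 -2.28] 26.65
```

```bash
python3 -m jog '[[0.9,0,-0.5,0,0,0,100],[1.8,0,-0.9,0,0,0,100],[2,0,-1.1,0,0,0,100],[2,0,-1.1,0,0,0,100],[2,0,-1.1,0,0,0,100],[2,0,-1.1,0,0,0,100],[0,0,0,0,0,0,100]]'
python3 -c "
from ins import *
st();plan([.40,-.05,.33],Rt(0,10),grasp=False)"
```

```text
time: 27.35
tool_pos: [0.4912, -0.0411, 0.1056]
eef_rot: [-0.275, 2.645, 0.068]
contact_force: [0.8, -0.9, 0.4]
finger_gap: 0.609
grasp_force: 0.0
axis d 148.3 lat 2.5  under z 79.6 (mm) F back/left/up 0.6 -1.1 0.4 T [-0.01  0.26  0.03] gap 0.609 q [-0.25  0.14  2.26  0.61  0.36 -2.56] 27.35
from [ 0.4912 -0.0411  0.1056] to [ 0.4  -0.05  0.33] turn [ 3.9 17.7 11.3] n 6
[-0.4, 0.17, -4.02, 0.64, 2.95, 1.88]
[-0.19, 0.13, -4.03, 0.64, 2.95, 1.88]
[0.02, 0.09, -4.04, 0.64, 2.95, 1.88]
[0.23, 0.04, -4.03, 0.64, 2.95, 1.88]
[0.44, -0.02, -4.02, 0.64, 2.95, 1.88]
[0.65, -0.08, -3.99, 0.64, 2.95, 1.88]
```

```bash
python3 -m jog '[[-0.4,0.2,-4,0.6,2.9,1.9,60],[-0.2,0.1,-4,0.6,2.9,1.9,60],[0,0.1,-4,0.6,2.9,1.9,60],[0.2,0,-4,0.6,2.9,1.9,60],[0.4,0,-4,0.6,2.9,1.9,60],[0.6,0,-4,0.6,2.9,1.9,60],[0,0,0,0,0,0,60]]'
python3 - <<'E'
from ins import *
T=capture("top");S=capture("scene");W=capture("wrist");cv2.imwrite("pics/top2.png",T[...,::-1])
home=piv-.025*ex
for c in("top","scene","wrist"):
    p=camera_params(c);print(c,"expect under",proj(c,[*home,.078],p)[0].round(),"top",proj(c,[*home,.152],p)[0].round())
    for n in("flat_shaft","round_shaft"):
        for m in masks_of(n,c)[:7]:print(" ",n,round(m["confidence"],2),np.round(m["rect"]),np.round(np.argwhere(m["region"]).mean(0)[::-1]))
# upright check: shaft edges in scene along height
p=camera_params("scene");g=cv2.cvtColor(S,cv2.COLOR_RGB2GRAY).astype(np.float32)
for z in(.085,.1,.115,.13,.145):
    u=proj("scene",[*home,z],p)[0];xs=np.arange(-12,13)+u[0];print(z,u.round(1),cv2.remap(g,xs.astype(np.float32)[None],np.full((1,25),u[1],np.float32),1)[0].astype(int).tolist())
E
```

```text
time: 28.05
tool_pos: [0.41, -0.0498, 0.3242]
eef_rot: [-0.023, 2.932, 0.015]
contact_force: [-0.3, -0.4, -0.3]
finger_gap: 0.767
grasp_force: 0.0
top expect under [312. 173.] top [314. 166.]
  flat_shaft 0.63 [141. 217. 158. 233.] [150. 225.]
  flat_shaft 0.61 [305. 164. 318. 177.] [311. 172.]
  flat_shaft 0.61 [129. 256. 149. 272.] [139. 263.]
  flat_shaft 0.42 [240. 198. 253. 216.] [246. 205.]
  flat_shaft 0.23 [272. 147. 332. 200.] [303. 170.]
  round_shaft 0.69 [178. 234. 195. 252.] [186. 240.]
  round_shaft 0.61 [219. 240. 277. 266.] [256. 256.]
scene expect under [329. 229.] top [331. 210.]
  flat_shaft 0.86 [248. 218. 262. 247.] [255. 233.]
  flat_shaft 0.79 [320. 205. 338. 235.] [330. 222.]
  flat_shaft 0.6 [258. 198. 271. 231.] [263. 215.]
  flat_shaft 0.5 [194. 169. 209. 198.] [197. 182.]
  flat_shaft 0.48 [196. 186. 209. 206.] [203. 200.]
  flat_shaft 0.47 [158. 176. 173. 206.] [165. 193.]
  round_shaft 0.78 [198. 187. 208. 212.] [203. 200.]
wrist expect under [291. 279.] top [294. 313.]
  flat_shaft 0.84 [402. 203. 451. 243.] [425. 222.]
  flat_shaft 0.84 [381. 154. 429. 203.] [405. 178.]
  flat_shaft 0.76 [284. 258. 302. 316.] [293. 296.]
  round_shaft 0.71 [549. 145. 560. 171.] [555. 158.]
  round_shaft 0.45 [153.  69. 250. 157.] [202. 116.]
0.085 [329.4 227.2] [130, 129, 128, 129, 125, 116, 127, 148, 153, 142, 107, 74, 71, 76, 77, 78, 78, 79, 76, 68, 63, 63, 65, 64, 62]
0.1 [329.7 223.5] [128, 129, 130, 128, 134, 145, 151, 145, 113, 68, 63, 70, 69, 62, 61, 69, 75, 84, 107, 114, 81, 70, 72, 73, 72]
0.115 [330.1 219.7] [128, 128, 128, 131, 128, 130, 132, 132, 99, 52, 65, 71, 72, 64, 57, 106, 140, 133, 133, 133, 135, 136, 120, 86, 67]
0.13 [330.4 215.8] [126, 127, 129, 130, 123, 93, 61, 53, 57, 60, 65, 70, 72, 63, 66, 103, 128, 131, 128, 125, 125, 126, 129, 132, 135]
0.145 [330.8 211.9] [138, 145, 172, 158, 61, 83, 122, 130, 100, 62, 63, 69, 69, 62, 61, 96, 129, 129, 128, 127, 127, 127, 130, 128, 121]
```

```bash
python3 - <<'E'
from h import *
a=cv2.imread("pics/top1.png",0).astype(int);b=cv2.imread("pics/top2.png",0).astype(int)
print("bar/left plate change",abs(a-b)[155:205,268:300].mean())
print(robot.sign_off())
E
```

```text
bar/left plate change 2.8375
the job is handed in; nothing more can be done
None
```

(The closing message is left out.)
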